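# Load the axle trimming jig and clamp it to the click

## Task

Get the trimming jig ready: clear every brass offcut off the jig into the yellow tray, and push every blue-headed axle bolt shank first through a guide hole of its own (any hole) until its head sits against the guide plate. Once they are all in, turn the orange cap clockwise until the clamp is fully down and the cap's clutch slips with a click, leave it tight, then press the green button on the control box right down. Leave the other things on the bench where they are.

Things in the scene. Friction and masses are not known exactly. Their poses are not given: they have to be found in the camera images.
- jig: Fixed trimming jig. Origin on the table under the middle of the guide plate's front face; x points from the loading (robot) side through the plate, z up. Teal base x -110..+130, y +-105 mm, top 38 mm high: flat ledge in front of the plate, bolt heads rest on it. Dark bridge x 55..95 mm, top 120 mm high, posts at y +-97; under it a black clamp bar comes down on the shanks, bed top 42.5 mm high.
- hole0 (a point): Centre of guide hole 0 at the front face of the guide plate: jig x 0, y -65 mm, 52.5 mm above the table. Round, 20 mm wide, along jig x through the aluminium plate (12 mm thick, 38 to 85 mm high).
- hole1 (a point): Centre of guide hole 1 at the front face of the guide plate: jig x 0, y 0 mm, 52.5 mm above the table. Round, 20 mm wide, along jig x through the aluminium plate (12 mm thick, 38 to 85 mm high).
- hole2 (a point): Centre of guide hole 2 at the front face of the guide plate: jig x 0, y 65 mm, 52.5 mm above the table. Round, 20 mm wide, along jig x through the aluminium plate (12 mm thick, 38 to 85 mm high).
- clamp_screw (a joint): Rotation of the clamp screw in the jig's bridge (rad), grows clockwise seen from above; 1.57 mm of clamp bar travel per rad; starts 0 to 1.4; at its stop, 6.3, the bar is down on the shanks. Silver collar (58 mm diameter, 122 to 130 mm above the table) with a red mark turns with it. Light friction, 0.03 N m.
- clamp_cap (a joint): Slip of the torque-limiting cap on the screw (rad), starts 0. Turning the cap clockwise carries the screw along until the screw stops; then the clutch slips (clicks) at 0.15 N m and this value grows. Turned anticlockwise the cap unscrews the clamp.
- cap_top (a point): Centre of the top of the orange ribbed cap: cylinder 42 mm in diameter, 40 mm high, 132 to 172 mm above the table, vertical axis at jig x 75 mm, y 0; white mark on its top.
- bolt0: Loose axle bolt (may be absent): square blue head 24 x 24 x 50 mm, silver round shank 14 mm thick, 110 mm long, tapered over its last 12 mm. Origin at the head's centre, x along the shank to its tip (tip at x = 135 mm, head x -25 to +25). Balance point at x = 8 mm; 0.19 to 0.35 kg. Starts lying flat on the table (origin 12 mm up).
- bolt1: Loose axle bolt (may be absent): square blue head 24 x 24 x 50 mm, silver round shank 14 mm thick, 110 mm long, tapered over its last 12 mm. Origin at the head's centre, x along the shank to its tip (tip at x = 135 mm, head x -25 to +25). Balance point at x = 8 mm; 0.19 to 0.35 kg. Starts lying flat on the table (origin 12 mm up).
- bolt2: Loose axle bolt (may be absent): square blue head 24 x 24 x 50 mm, silver round shank 14 mm thick, 110 mm long, tapered over its last 12 mm. Origin at the head's centre, x along the shank to its tip (tip at x = 135 mm, head x -25 to +25). Balance point at x = 8 mm; 0.19 to 0.35 kg. Starts lying flat on the table (origin 12 mm up).
- neck0 (a point): Point on bolt0's axis where shank meets head (x = 25 mm of the bolt). At a hole's front when the bolt is home (then about 50 mm high, head lying on the ledge).
- neck1 (a point): Point on bolt1's axis where shank meets head (x = 25 mm of the bolt). At a hole's front when the bolt is home (then about 50 mm high, head lying on the ledge).
- neck2 (a point): Point on bolt2's axis where shank meets head (x = 25 mm of the bolt). At a hole's front when the bolt is home (then about 50 mm high, head lying on the ledge).
- offcut0: Loose brass-coloured bar offcut (may be absent), 24 x 75 x 24 mm (long along its y), 0.15 kg, origin at the centre of its underside; lies on the jig's ledge in front of the holes at first.
- offcut1: Loose brass-coloured bar offcut (may be absent), 24 x 75 x 24 mm (long along its y), 0.15 kg, origin at the centre of its underside; lies on the jig's ledge in front of the holes at first.
- tray: Fixed yellow open tray, 200 (x) x 140 (y) x 45 mm high, walls and floor 4 to 5 mm. Origin at the centre of its underside.
- ready (a joint): Travel of the green ready button (m), 0 to 0.006 pressed down; springs back, 5 N fully down.
- ready_top (a point): Centre of the top of the green push button (30 mm diameter), which stands on a fixed orange control box 100 x 85 x 45 mm high; press straight down. The small black selector 48 mm behind it has no part in the job.
- can: Grey can 56 mm diameter, 150 mm tall. Bystander, to be left alone. Origin at the centre of its underside.
- jar: Jar 64 mm diameter, 80 mm tall. Bystander, to be left alone. Origin at the centre of its underside.
- screwdriver: Screwdriver lying on the bench. Bystander, to be left alone. Origin at the centre of its underside.
- wrench: Wrench lying on the bench. Bystander, to be left alone. Origin at the centre of its underside.
- tape: Grey tape measure 70 x 35 x 60 mm high. Bystander, to be left alone. Origin at the centre of its underside.
- level: Aluminium spirit level 30 x 300 x 50 mm high. Bystander, to be left alone. Origin at the centre of its underside.
There are look-alikes about, which are no part of the job. What is shaped like the bolt1 but turquoise is not meant.

How it is judged:
On the way, in this order (a step that is already met when the one before it is completed fails the run):
1. all offcuts in the tray and all bolts home in guide holes ((distance between neck0 and hole0 below 0.007 m or distance between neck0 and hole1 below 0.007 m or distance between neck0 and hole2 below 0.007 m) and angle between the x axis of each of bolt0, bolt1, bolt2 and the x axis of jig, either way round below 0.1 rad and (distance between neck1 and hole0 below 0.007 m or distance between neck1 and hole1 below 0.007 m or distance between neck1 and hole2 below 0.007 m) and (distance between neck2 and hole0 below 0.007 m or distance between neck2 and hole1 below 0.007 m or distance between neck2 and hole2 below 0.007 m) and x of offcut0 in the frame of tray between -0.095 and 0.095 m and y of offcut0 in the frame of tray between -0.065 and 0.065 m and z of offcut0 in the frame of tray between -0.005 and 0.045 m and x of offcut1 in the frame of tray between -0.095 and 0.095 m and y of offcut1 in the frame of tray between -0.065 and 0.065 m and z of offcut1 in the frame of tray between -0.005 and 0.045 m), for 0.2 s.
2. clamp screw at its stop and the cap's clutch slipped by a click (0.2 rad) (value of joint clamp_screw above 6.1 rad and value of joint clamp_cap above 0.2 rad), for 0.1 s.
3. green button pressed down (value of joint ready above 0.004 m), for 0.05 s.
At the end, for the whole second after the job is handed in: Every present bolt has its neck within 7 mm of a guide hole's front centre and lies within 0.1 rad of the jig's x; every present offcut lies inside the tray; clamp screw beyond 6.1 rad, clutch slipped by over 0.2 rad; button released; all at rest (all of step 1 and all of step 2 and linear speed of each of bolt0, bolt1, bolt2, offcut0, offcut1 below 0.03 m/s and value of joint ready below 0.002 m); the robot touches nothing.
It fails at once if a bystander shoved more than 5 cm (distance of any of can, jar, screwdriver, wrench, tape, level from where it was at the start of the episode above 0.05 m).
It fails at once if the green button pressed before the cap has clicked (value of joint ready above 0.004 m and value of joint clamp_cap below 0.15 rad).
Of bolt0, bolt1, bolt2 only 2 to 3 are there at a start; the rules pass over those that are not, and their reading is None.
Of offcut0, offcut1 only 1 to 2 are there at a start; the rules pass over those that are not, and their reading is None.
At some moment in a run one of offcut0, offcut1 may be knocked a few centimetres aside while the robot is not near it.
Once in a run the grip may slacken for a moment while it holds something.
It also fails if it takes over 210 s, if anything falls off the work surface, if the arm or the gripper's body presses on something with over 40 N, if the wrist force passes 120 N, or if a joint passes its speed limit or range.

## Robot

A 6-joint arm with a two-finger parallel gripper is mounted at the origin on the work surface. World frame = base frame: x ahead of the robot, y to its left, z up, the work surface at z = 0. Lengths are in m, angles in rad, forces in N, time in s.
With the tool pointing down it reaches from about 0.375 to 0.925 m from the base axis. Payload 5.7 kg.
Tool frame: the origin (TCP) lies midway between the tips of the shut fingers; the grasp point (between the pads) lies 19 mm behind it (robot.grasp_offset is the distance from the TCP to the grasp point, in m); z points along the fingers, x is the direction in which the jaws open and shut, and the axes are right-handed (so a half turn about z gives the same grasp; the last joint's range is limited). The gripper opens to 85 mm and grips with 20 to 120 N. Pads are 22 mm wide; open, the fingers measure 114 mm over their backs; the gripper's body (76 mm by 85 mm) begins 54 mm behind the grasp point. The pads swing forward as they close: fully open they stand 13 mm farther back than shut.
Start: joints at [1.107, 0.359, 1.51, -0, 1.272, -0.115], TCP at [0.205, 0.564, 0.231] pointing down, gripper open.
Joint ranges: [-2.97, 2.97], [-1.01, 2.36], [0.21, 2.38], [-0.96, 4.11], [0.2, 2.71], [-2.98, 2.98]. Speed limits (rad/s): [2.39, 2.39, 3.14, 3.14, 3.14, 3.14].

## Interface

Orientations are given as a 3x3 rotation matrix whose columns are the frame's x, y, z axes.
In Python, from plant import robot gives the robot as it stands.
- The arm moves only by the tool apply_moves, never from a script. Its argument "deltas" is a list of rows, each a list of 3 entries, a list of its own where there are three numbers: the shift along the tool's x, y, z in mm, then the turn, a rotation vector about the tool's x, y, z in rad, then the opening, from 0 (shut) to 1 (fully open). A call has exactly 10 rows; each row is the pose to reach, as a shift and turn from the pose commanded when the call began, along the tool's axes at that moment; what a row does not reach only later rows make up. A row lasts 1/10 s, in which the tool goes at most 50 mm and 8.59 degrees, less where a joint would pass 70% of its speed; a pose out of reach is approached as far as the arm can. A call with a gripper value outside its range is refused whole. The fingers move at their own pace and stop on an object; "squeeze" is the grip in N (left out, the last holds). Time passes only in rows, so rows that repeat a pose let the fingers close, or fill a call up. It gives the time, the measured TCP pose, the force and the opening at its end, in the units of the state.
- robot.read_state(): the state, without advancing time (a new reading comes with each control period).
- robot.grab_frame(name): name is "scene" or "side" or "wrist"; returns the picture (420x560x3 uint8, red, green, blue); there is no depth.
- robot.camera_info(name): a dict with "K" (3x3 intrinsics, pixels), "world_from_camera" (4x4, takes a point from camera to world coordinates). Camera axes: x right, y up, looking along -z (the intrinsics and any distortion apply to the point x, -y, -z); pixel columns grow to the right and rows downward; lengths in m; the calibration is good to about 2 mm. A picture is of the moment at which its call begins: read the wrist's pose just before it. camera_info takes no time and is no camera call; for the wrist camera it gives the pose at the moment of the call.
- robot.hand_in(): hands the job in, once; it reports no verdict.
The state is a dict: "t": time; "joints": joint angles; "joint_velocities": joint speeds; "joint_torque": joint torques, N m; "tcp_pos": TCP position; "eef_rot": TCP orientation; "ft_force": force on the tool from outside, world axes, zero at the start; "wrist_torque": the same for the moment, N m; "opening": opening from 0.0 (shut) to 1.0 (fully open).
Only numpy, scipy, OpenCV 4.12 (cv2) and the standard library are available. Lean on these libraries where they do the work, as an engineer would, in place of code of your own. Each camera call takes 0.05 s, during which the arm holds its last target.

## Working session

There is one attempt and no reset: what is moved stays moved. The work goes in short steps, Python scripts to look and compute and a tool call to move; the robot and the scene stay as the last step left them, time stands still between calls to the robot, and variables do not carry over. Pictures are saved under pics/ and viewed, and the job is handed in when it is done.

Besides the shell and the picture viewer there is one more tool, called as name(argument=value, ...) on one line, values as JSON. apply_moves: Moves the arm, as the interface text tells. Its arguments: {"type":"object","properties":{"deltas":{"type":"array"},"squeeze":{"type":"number"}},"required":["deltas"]}

```bash
ls; mkdir -p pics; python3 - <<'E'
from plant import robot
import cv2,numpy as np
s=robot.read_state();print(s['t'],s['tcp_pos'],s['eef_rot'],s['opening'])
for n in ["scene","side","wrist"]:
    im=robot.grab_frame(n);np.save(f"pics/{n}0.npy",im);cv2.imwrite(f"pics/{n}0.png",im[:,:,::-1])
    c=robot.camera_info(n);print(n,c)
E
```

```text
pics
0.0 [0.20474386 0.56326696 0.23045962] [[ 3.41768308e-01  9.39783886e-01 -8.19197263e-04]
 [ 9.39782509e-01 -3.41769222e-01 -1.62339767e-03]
 [-1.80561938e-03 -2.15041385e-04 -9.99998347e-01]] 0.998224057530712
scene {'K': array([[467.76216354,   0.        , 282.6256382 ],
       [  0.        , 467.76216354, 211.92968909],
       [  0.        ,   0.        ,   1.        ]]), 'world_from_camera': array([[-0.2914711 , -0.79189998,  0.5365995 ,  1.21930207],
       [ 0.95641854, -0.23095783,  0.17866744,  0.28388549],
       [-0.01755488,  0.56529011,  0.82470535,  1.1899874 ],
       [ 0.        ,  0.        ,  0.        ,  1.        ]])}
side {'K': array([[513.02448964,   0.        , 278.33399928],
       [  0.        , 513.02448964, 219.32197421],
       [  0.        ,   0.        ,   1.        ]]), 'world_from_camera': array([[-7.29427260e-01,  4.73897688e-01, -4.93312127e-01,
        -3.88285449e-01],
       [-6.84057835e-01, -5.06241002e-01,  5.25152288e-01,
         1.02923064e+00],
       [-8.66370074e-04,  7.20514420e-01,  6.93439413e-01,
         1.37768503e+00],
       [ 0.00000000e+00,  0.00000000e+00,  0.00000000e+00,
         1.00000000e+00]])}
wrist {'K': array([[344.05967867,   0.        , 284.11169834],
       [  0.        , 344.05967867, 212.45275066],
       [  0.        ,   0.        ,   1.        ]]), 'world_from_camera': array([[ 0.34196627, -0.90274485, -0.26098048,  0.13802206],
       [ 0.93971035,  0.32795734,  0.09689399,  0.58802041],
       [-0.00188009, -0.27838053,  0.96046902,  0.37311004],
       [ 0.        ,  0.        ,  0.        ,  1.        ]])}
```

View pics/scene0.png

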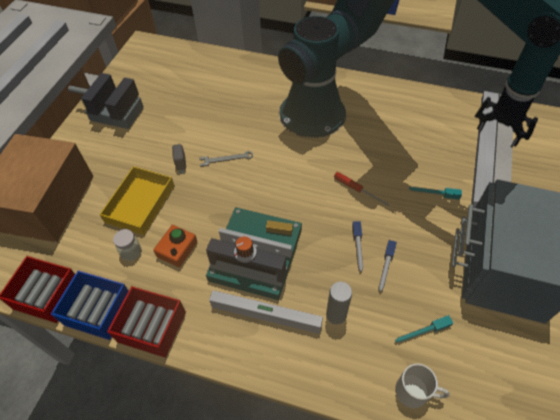

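View pics/side0.png

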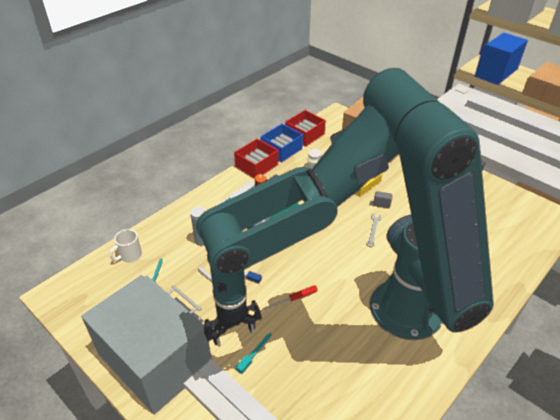

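View pics/wrist0.png

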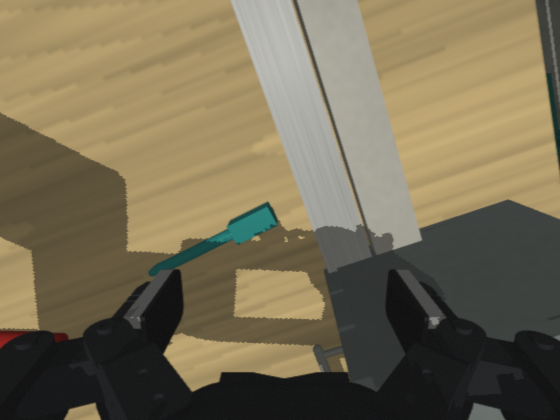

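The scene shows the jig near (255,250), two blue-headed bolts with heads at (357,229) and (391,248), and turquoise decoys at (437,192) and (425,330). A brass offcut sits at (280,228), the tray is at (138,198), and the control box is at (176,243). I'll enlarge this area next.

```bash
python3 - <<'E'
import cv2
im=cv2.imread("pics/scene0.png")
cv2.imwrite("pics/s_a.png",cv2.resize(im[190:310,190:310],None,fx=5,fy=5,interpolation=cv2.INTER_CUBIC))
cv2.imwrite("pics/s_b.png",cv2.resize(im[200:310,320:440],None,fx=5,fy=5,interpolation=cv2.INTER_CUBIC))
cv2.imwrite("pics/s_c.png",cv2.resize(im[150:280,90:220],None,fx=4.5,fy=4.5,interpolation=cv2.INTER_CUBIC))
E
```

```text
(no output)
```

View pics/s_a.png

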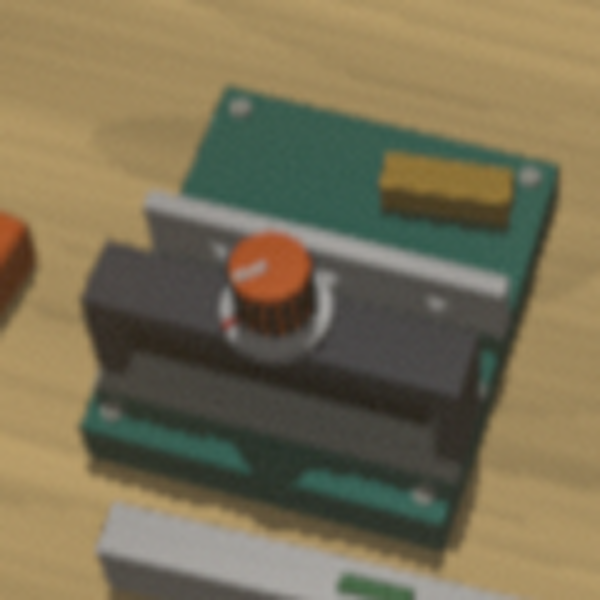

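View pics/s_b.png

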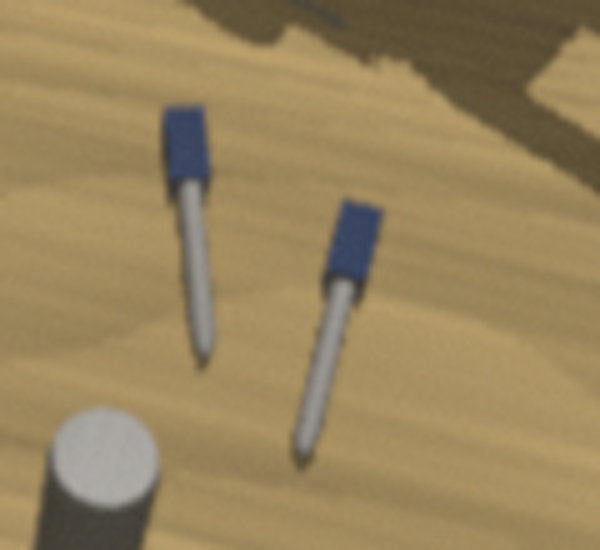

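View pics/s_c.png

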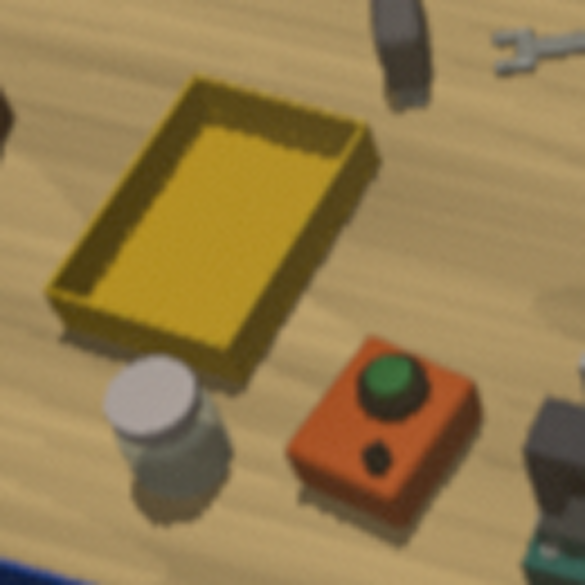

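```bash
cat > h.py <<'E'
import numpy as np,cv2
from plant import robot
from scipy.optimize import least_squares
from scipy.spatial.transform import Rotation as R
def proj(c,P):
    T=np.linalg.inv(c['world_from_camera']);p=np.atleast_2d(P)@T[:3,:3].T+T[:3,3]
    q=np.c_[p[:,0],-p[:,1],-p[:,2]]@c['K'].T
    return q[:,:2]/q[:,2:]
def ray(c,uv,z):
    uv=np.atleast_2d(uv).astype(float)
    d=np.c_[uv,np.ones(len(uv))]@np.linalg.inv(c['K']).T
    d=np.c_[d[:,0],-d[:,1],-d[:,2]]@c['world_from_camera'][:3,:3].T
    o=c['world_from_camera'][:3,3]
    return o+d*((z-o[2])/d[:,2])[:,None]
def crop(uv,x0,y0,s): return (np.atleast_2d(uv)+.5)/s-.5+[x0,y0]
def fit(c,uv,L,x0):
    L=np.array(L,float)/1000
    def w(p):
        cs,sn=np.cos(p[2]),np.sin(p[2])
        return np.c_[p[0]+cs*L[:,0]-sn*L[:,1],p[1]+sn*L[:,0]+cs*L[:,1],L[:,2]]
    r=least_squares(lambda p:(proj(c,w(p))-uv).ravel(),x0)
    return r.x,r.fun.reshape(-1,2)
def snap(n,f):
    c=robot.camera_info(n);im=robot.grab_frame(n);cv2.imwrite("pics/"+f+".png",im[:,:,::-1]);np.save("pics/"+f+"_c.npy",c,allow_pickle=True);return c,im
E
python3 - <<'E'
from h import *
np.set_printoptions(precision=4,suppress=True)
c=robot.camera_info("scene")
uv=crop([(225,87),(558,163),(272,267),(83,430),(442,520)],190,190,5)
L=[(-110,-105,38),(-110,105,38),(75,0,172),(130,-105,38),(130,105,38)]
print("jig",*fit(c,uv,L,[.6,0,0]))
# offcut top z 62
print("off",ray(c,crop([(387,152),(514,167),(511,205),(382,190)],190,190,5),.062))
for h,t in [((187,140),(202,362)),((356,235),(302,462))]:
    a=ray(c,crop(h,320,200,5),.024)[0];b=ray(c,crop(t,320,200,5),.010)[0];print("bolt",a,b,np.linalg.norm(b-a),np.arctan2(b[1]-a[1],b[0]-a[0]))
print("tray",ray(c,crop([(195,76),(368,122),(232,355),(50,292)],90,150,4.5),.045))
print("btn",ray(c,crop([(388,378)],90,150,4.5),.06))
print("can",ray(c,[(341,291)],.15),"jar",ray(c,crop([(155,395)],90,150,4.5),.08))
print("level",ray(c,[(212,295),(322,320)],.05),'box',ray(c,[(493,185),(468,300)],.12))
E
```

```text
jig [ 0.5996 -0.0047  0.0172] [[-0.3157 -0.5472]
 [ 0.4739 -0.3729]
 [-0.1728 -0.3285]
 [-0.8829 -0.0051]
 [ 0.8827  0.9407]]
off [[0.5251 0.0044 0.062 ]
 [0.5144 0.0778 0.062 ]
 [0.5397 0.0833 0.062 ]
 [0.5507 0.0097 0.062 ]]
bolt [0.4528 0.2579 0.024 ] [0.586  0.2959 0.01  ] 0.13923702743415525 0.2781304010243931
bolt [0.489  0.3637 0.024 ] [0.6304 0.3604 0.01  ] 0.14208744125176948 -0.02385645519508649
tray [[ 0.4398 -0.476   0.045 ]
 [ 0.4439 -0.3394  0.045 ]
 [ 0.6459 -0.3432  0.045 ]
 [ 0.6351 -0.4822  0.045 ]]
btn [[ 0.6411 -0.2316  0.06  ]]
can [[0.7242 0.261  0.15  ]] jar [[ 0.7036 -0.3568  0.08  ]]
level [[ 0.7843 -0.0647  0.05  ]
 [ 0.7687  0.2305  0.05  ]] box [[0.2654 0.6024 0.12  ]
 [0.6456 0.562  0.12  ]]
```

```bash
cat >> h.py <<'E'
def go(p,ang):
    "delta to TCP p (m) pointing down with tool x at world angle ang"
    s=robot.read_state();Rm=np.array(s['eef_rot'])
    x=np.array([np.cos(ang),np.sin(ang),0]);z=np.array([0,0,-1.]);T=np.c_[x,np.cross(z,x),z]
    d=Rm.T@(np.array(p)-s['tcp_pos'])*1000
    print("shift",d.round(1),"turn",R.from_matrix(Rm.T@T).as_rotvec().round(3),"t",round(s['t'],2),"F",np.round(s['ft_force'],1),"op",round(s['opening'],3))
E
python3 -c "
from h import *
go([.44,.01,.30],1.588)"
```

```text
shift [-439.8  410.1  -68.8] turn [-0.     0.001 -0.366] t 0.15 F [ 1.  -0.2 -0. ] op 0.998
```

apply_moves(deltas=[[[-35,33,-7],[0,0,-0.05],1],[[-70,66,-14],[0,0,-0.1],1],[[-105,98,-21],[0,0,-0.15],1],[[-140,131,-28],[0,0,-0.2],1],[[-176,164,-35],[0,0,-0.25],1],[[-211,197,-42],[0,0,-0.3],1],[[-246,230,-49],[0,0,-0.366],1],[[-281,262,-56],[0,0,-0.366],1],[[-316,295,-63],[0,0,-0.366],1],[[-351,328,-69],[0,0,-0.366],1]])

```text
t: 1.15
tcp_pos: [0.3936, 0.1201, 0.3007]
eef_rot: [[-0.017, 1.0, 0.001], [1.0, 0.017, 0.0], [0.0, 0.001, -1.0]]
ft_force: [1.1, 0.9, -0.9]
opening: 1.002
```

```bash
python3 -c "
from h import *
go([.44,.01,.30],1.588)"
```

```text
shift [-110.8   44.5    0.8] turn [ 0.001 -0.     0.   ] t 1.15 F [ 1.1  0.9 -0.9] op 1.002
```

apply_moves(deltas=[[[-37,15,0],[0,0,0],1],[[-74,30,0],[0,0,0],1],[[-105,44,0],[0,0,0],1],[[-110,44,0],[0,0,0],1],[[-110,44,0],[0,0,0],1],[[-110,44,0],[0,0,0],1],[[-110,44,0],[0,0,0],1],[[-110,44,0],[0,0,0],1],[[-110,44,0],[0,0,0],1],[[-110,44,0],[0,0,0],1]])

```text
t: 2.15
tcp_pos: [0.4391, 0.0131, 0.3004]
eef_rot: [[-0.018, 1.0, 0.0], [1.0, 0.018, -0.0], [-0.0, 0.0, -1.0]]
ft_force: [0.4, -0.5, 0.7]
opening: 0.997
```

```bash
python3 -c "
from h import *
snap('wrist','w1');snap('scene','s1');snap('side','d1')
im=cv2.imread('pics/w1.png');cv2.imwrite('pics/w1b.png',cv2.resize(im,(800,600)))"
```

```text
(no output)
```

View pics/w1b.png

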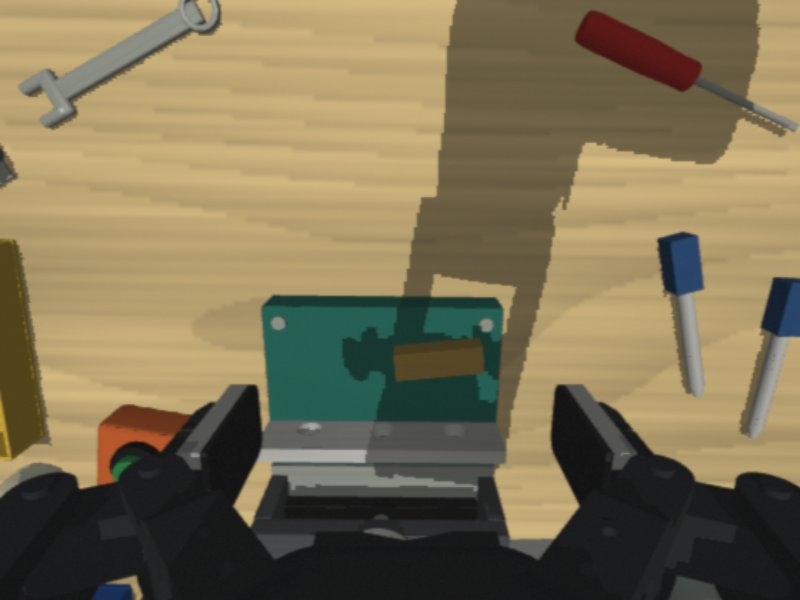

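View pics/s1.png

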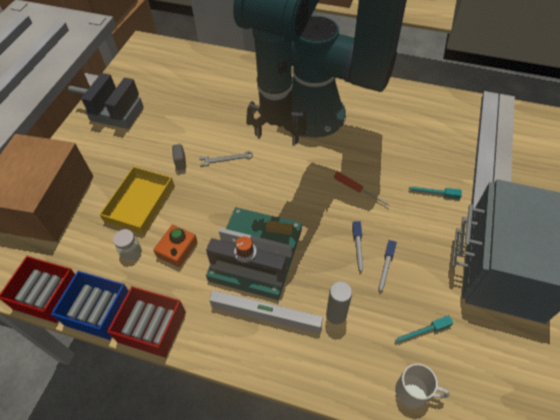

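View pics/d1.png

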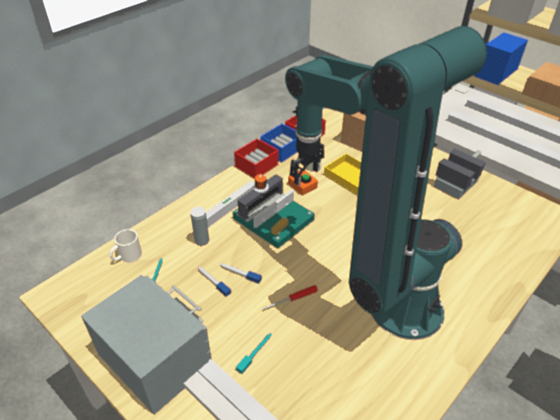

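Only two blue-headed bolts and one brass offcut are visible. In the wrist view (800 px wide) the jig ledge is around (380,360), the offcut is at (438,360), and the bolt heads are at (682,265) and (790,305). I'll check the silver rod beside the grey box, in case it is a hidden bolt.

```bash
python3 - <<'E'
from h import *
a=cv2.imread("pics/s1.png")[180:310,430:560];b=cv2.imread("pics/d1.png")[250:350,130:240]
a=cv2.resize(a,(400,400),interpolation=cv2.INTER_CUBIC);b=cv2.resize(b,(400,400),interpolation=cv2.INTER_CUBIC)
cv2.imwrite("pics/chk.png",np.hstack([a,b]))
w=cv2.imread("pics/w1.png")[190:390,150:390]
cv2.imwrite("pics/w1c.png",cv2.resize(w,None,fx=3.2,fy=3,interpolation=cv2.INTER_CUBIC)[:600])
E
```

```text
(no output)
```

View pics/chk.png

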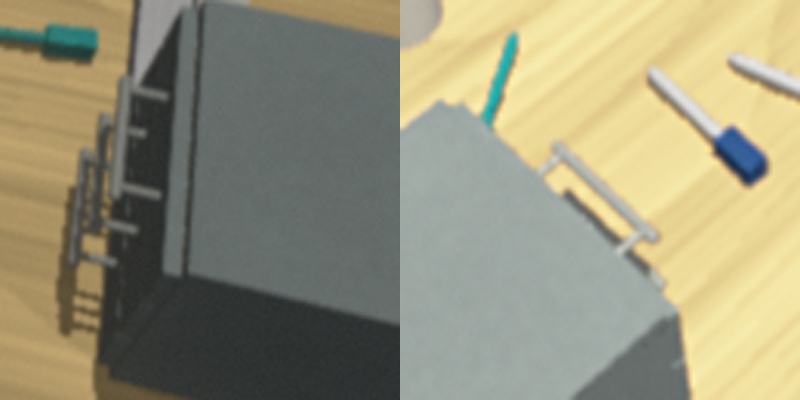

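View pics/w1c.png

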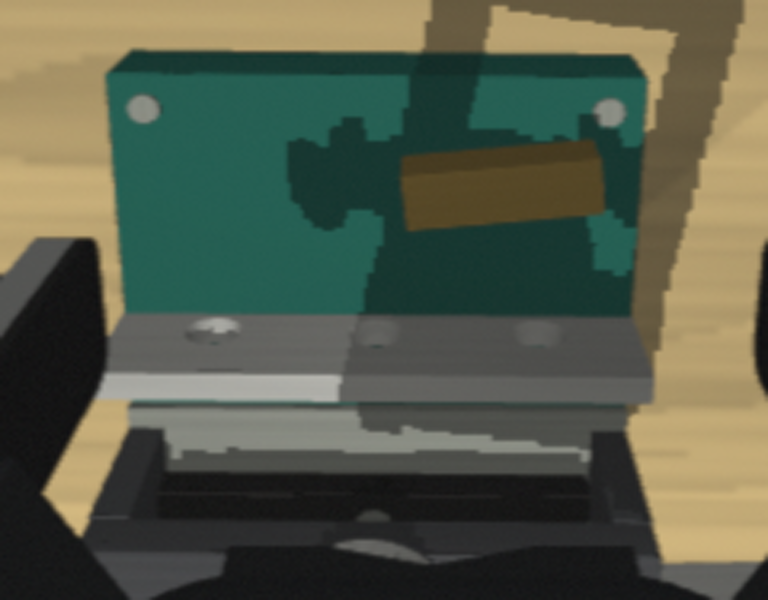

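```bash
python3 - <<'E'
from h import *
np.set_printoptions(precision=4,suppress=True)
c=np.load("pics/w1_c.npy",allow_pickle=True).item()
f=lambda a:(np.array(a,float)+.5)/[3.2,3]-.5+[150,190]
uv=f([(107,72),(648,80),(215,331),(377,333),(538,334)])
L=[(-110,-105,38),(-110,105,38),(0,-65,52.5),(0,0,52.5),(0,65,52.5)]
print(*fit(c,uv,L,[.6,0,0]))
o=ray(c,f([(403,176),(598,158),(606,213),(406,231)]),.062);print(o,o.mean(0),np.arctan2(*(o[1]-o[0])[1::-1]))
u=lambda a:(np.array(a,float)+.5)*.7-.5
for h,t in [((686,265),(698,393)),((790,307),(752,436))]:
    a=ray(c,u(h),.024)[0];b=ray(c,u(t),.010)[0];print("bolt",a,b,np.linalg.norm(b-a),np.arctan2(b[1]-a[1],b[0]-a[0]))
E
```

```text
[ 0.5988 -0.0054  0.0043] [[-0.8633  0.0822]
 [ 1.1471 -0.3397]
 [-0.5223  0.096 ]
 [-0.1844  0.0539]
 [ 0.4137  0.3444]]
[[0.5229 0.0046 0.062 ]
 [0.514  0.0766 0.062 ]
 [0.5375 0.081  0.062 ]
 [0.5467 0.006  0.062 ]] [0.5303 0.0421 0.062 ] 1.6940897468175338
bolt [0.4501 0.2562 0.024 ] [0.5783 0.2982 0.01  ] 0.13567189787565534 0.31662478599086824
bolt [0.4863 0.3553 0.024 ] [0.6242 0.3605 0.01  ] 0.13869660735307504 0.03767817179399958
```

```bash
python3 -c "
from h import *
go([.531,.0425,.12],.13)"
```

```text
shift [ 28.1  92.3 180.3] turn [0.    0.    1.458] t 2.3 F [0.3 0.3 0.1] op 1.0
```

apply_moves(deltas=[[[3,9,18],[0,0,0.146],0.7],[[6,18,36],[0,0,0.292],0.7],[[9,27,54],[0,0,0.438],0.7],[[12,36,72],[0,0,0.584],0.7],[[15,46,90],[0,0,0.73],0.7],[[17,55,108],[0,0,0.876],0.7],[[20,64,126],[0,0,1.022],0.7],[[23,74,144],[0,0,1.168],0.7],[[26,83,162],[0,0,1.314],0.7],[[28,92,180],[0,0,1.458],0.7]], squeeze=50)

```text
t: 3.3
tcp_pos: [0.5313, 0.0424, 0.1195]
eef_rot: [[0.992, 0.124, 0.0], [0.124, -0.992, -0.0], [0.0, 0.0, -1.0]]
ft_force: [0.1, 0.2, 0.4]
opening: 0.7
```

```bash
python3 -c "
from h import *
go([.531,.0425,.042],.13)
snap('wrist','w2')
go([.531,.0425,.042],.13)"
```

```text
shift [-0.3 -0.2 77.5] turn [ 0.    -0.    -0.006] t 3.3 F [0.1 0.2 0.4] op 0.7
shift [-0.1  0.  75.1] turn [-0.001  0.002 -0.013] t 3.35 F [ 0.9 -0.1 -2.1] op 0.703
```

View pics/w2.png

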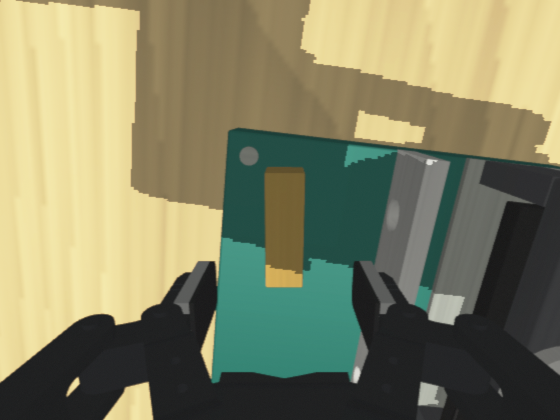

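```bash
python3 -c "
from h import *
c=np.load('pics/w2_c.npy',allow_pickle=True).item()
o=ray(c,[(266,174),(304,174),(303,287),(266,287)],.062);print(o.round(4),o.mean(0))"
```

```text
[[0.5158 0.0772 0.062 ]
 [0.5379 0.0799 0.062 ]
 [0.5476 0.0069 0.062 ]
 [0.5239 0.004  0.062 ]] [0.5313031  0.04201246 0.062     ]
```

Position confirmed: the offcut centre is (0.531, 0.042). Going down to grip it.

apply_moves(deltas=[[[0,0,20],[0,0,0],0.7],[[0,0,40],[0,0,0],0.7],[[0,0,60],[0,0,0],0.7],[[0,0,70],[0,0,0],0.7],[[0,0,76],[0,0,0],0.7],[[0,0,76],[0,0,0],0],[[0,0,76],[0,0,0],0],[[0,0,76],[0,0,0],0],[[0,0,76],[0,0,0],0],[[0,0,76],[0,0,0],0]], squeeze=50)

```text
t: 4.35
tcp_pos: [0.5316, 0.0421, 0.0453]
eef_rot: [[0.992, 0.13, 0.002], [0.13, -0.992, -0.0], [0.002, 0.0, -1.0]]
ft_force: [-0.3, 1.0, 6.8]
opening: 0.27
```

```bash
python3 -c "
from h import *
go([.531,.0425,.22],.13)
go([.54,-.41,.22],.13)"
```

```text
shift [  -0.2   -0.3 -174.7] turn [ 0.    -0.002  0.   ] t 4.35 F [-0.3  1.   6.8] op 0.27
shift [ -50.   449.5 -174.6] turn [ 0.    -0.002  0.   ] t 4.35 F [-0.3  1.   6.8] op 0.27
```

apply_moves(deltas=[[[0,0,-20],[0,0,0],0],[[0,0,-50],[0,0,0],0],[[0,0,-80],[0,0,0],0],[[0,0,-110],[0,0,0],0],[[-6,40,-120],[0,0,0],0],[[-12,80,-120],[0,0,0],0],[[-18,120,-120],[0,0,0],0],[[-23,160,-120],[0,0,0],0],[[-28,200,-120],[0,0,0],0],[[-32,240,-120],[0,0,0],0]])

```text
t: 5.35
tcp_pos: [0.5295, -0.2013, 0.1644]
eef_rot: [[0.992, 0.13, -0.0], [0.13, -0.992, 0.0], [-0.0, -0.0, -1.0]]
ft_force: [1.2, 0.2, -1.1]
opening: 0.269
```

```bash
python3 -c "
from h import *
go([.54,-.41,.15],.13)
go([.54,-.41,.03],.13)"
```

```text
shift [-16.6 208.3  14.4] turn [-0.  0.  0.] t 5.35 F [ 1.2  0.2 -1.1] op 0.269
shift [-16.6 208.3 134.4] turn [-0.  0.  0.] t 5.35 F [ 1.2  0.2 -1.1] op 0.269
```

apply_moves(deltas=[[[-4,40,0],[0,0,0],0],[[-8,80,0],[0,0,0],0],[[-11,120,0],[0,0,0],0],[[-14,160,0],[0,0,0],0],[[-16,195,14],[0,0,0],0],[[-16,208,40],[0,0,0],0],[[-16,208,80],[0,0,0],0],[[-16,208,115],[0,0,0],0],[[-16,208,135],[0,0,0],0],[[-16,208,142],[0,0,0],0]])

```text
t: 6.35
tcp_pos: [0.5393, -0.4066, 0.0192]
eef_rot: [[0.992, 0.13, -0.004], [0.13, -0.992, 0.004], [-0.004, -0.004, -1.0]]
ft_force: [0.3, -0.1, -2.7]
opening: 0.268
```

apply_moves(deltas=[[[0,0,0],[0,0,0],0],[[0,0,0],[0,0,0],0.6],[[0,0,0],[0,0,0],0.6],[[0,0,0],[0,0,0],0.6],[[0,0,-5],[0,0,0],0.6],[[0,0,-30],[0,0,0],0.6],[[0,0,-70],[0,0,0],0.6],[[0,0,-110],[0,0,0],0.6],[[0,0,-150],[0,0,0],0.6],[[0,0,-190],[0,0,0],0.6]])

```text
t: 7.35
tcp_pos: [0.5411, -0.4081, 0.215]
eef_rot: [[0.992, 0.13, 0.001], [0.13, -0.992, -0.001], [0.001, 0.001, -1.0]]
ft_force: [1.0, -0.4, 0.1]
opening: 0.604
```

```bash
python3 -c "
from h import *
go([.47,0.1,.25],1.588)
c,im=snap('scene','s3')
cv2.imwrite('pics/s3b.png',cv2.resize(cv2.imread('pics/s3.png')[130:330,60:340],None,fx=2.8,fy=2.8,interpolation=cv2.INTER_CUBIC))"
```

```text
shift [  -4.6 -513.   -35.5] turn [ 1.000e-03  0.000e+00 -1.458e+00] t 7.35 F [ 1.  -0.4  0.1] op 0.604
```

View pics/s3b.png

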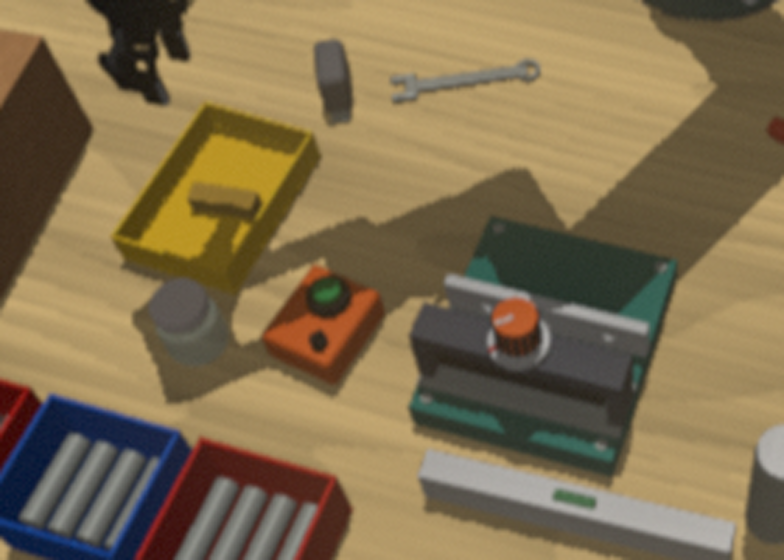

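```bash
python3 -c "
from h import *
go([.445,.255,.2],1.87)"
```

```text
shift [ -12.  -673.2   16.4] turn [ 0.014  0.003 -1.74 ] t 7.4 F [ 1.2 -1.1  4.8] op 0.606
```

apply_moves(deltas=[[[0,-40,0],[0,0,-0.1],0.6],[[0,-80,0],[0,0,-0.2],0.6],[[0,-120,0],[0,0,-0.3],0.6],[[0,-160,0],[0,0,-0.4],0.6],[[-5,-200,0],[0,0,-0.5],0.6],[[-5,-240,0],[0,0,-0.6],0.6],[[-5,-280,0],[0,0,-0.7],0.6],[[-5,-320,5],[0,0,-0.8],0.6],[[-5,-360,5],[0,0,-0.9],0.6],[[-5,-400,5],[0,0,-1.0],0.6]])

```text
t: 8.4
tcp_pos: [0.484, -0.0107, 0.2079]
eef_rot: [[0.423, 0.906, 0.001], [0.906, -0.423, -0.0], [0.0, 0.001, -1.0]]
ft_force: [0.5, -0.1, 0.1]
opening: 0.601
```

```bash
python3 -c "
from h import *
go([.445,.255,.2],1.87)"
```

```text
shift [ 224.3 -147.8    7.8] turn [ 0.001  0.    -0.736] t 8.4 F [ 0.5 -0.1  0.1] op 0.601
```

apply_moves(deltas=[[[28,-18,1],[0,0,-0.1],0.6],[[56,-36,2],[0,0,-0.2],0.6],[[84,-55,3],[0,0,-0.3],0.6],[[112,-74,4],[0,0,-0.4],0.6],[[140,-92,5],[0,0,-0.5],0.6],[[168,-110,6],[0,0,-0.6],0.6],[[196,-129,7],[0,0,-0.7],0.6],[[224,-148,8],[0,0,-0.736],0.6],[[224,-148,8],[0,0,-0.736],0.6],[[224,-148,8],[0,0,-0.736],0.6]])

```text
t: 9.4
tcp_pos: [0.4459, 0.2539, 0.1997]
eef_rot: [[-0.293, 0.956, 0.001], [0.956, 0.293, -0.0], [-0.0, 0.001, -1.0]]
ft_force: [-0.2, 0.2, -0.4]
opening: 0.599
```

```bash
python3 -c "
from h import *
go([.445,.255,.2],1.87)
snap('wrist','w4')
cv2.imwrite('pics/w4b.png',cv2.resize(cv2.imread('pics/w4.png'),(800,600)))"
```

```text
shift [ 1.3 -0.6 -0.3] turn [ 0.001  0.    -0.002] t 9.4 F [-0.2  0.2 -0.4] op 0.599
```

View pics/w4b.png

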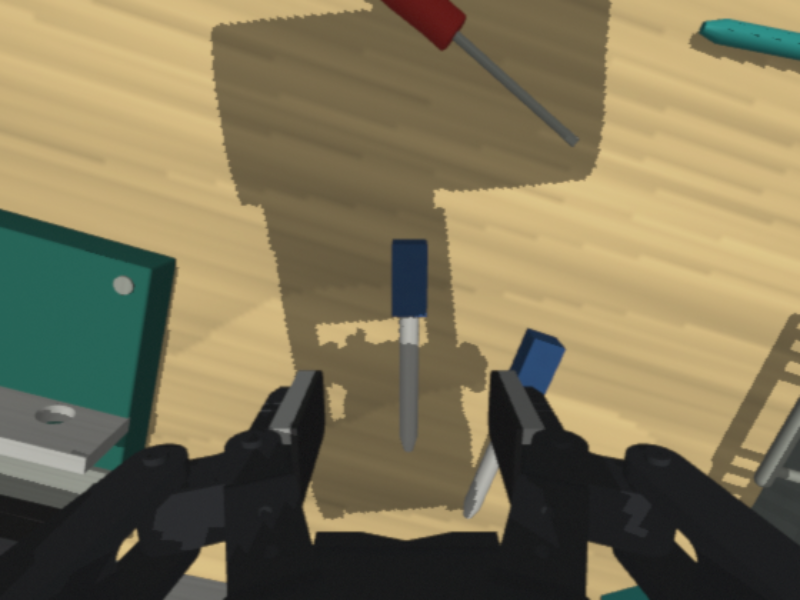

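Two blue-headed bolts here: heads at (409,278), shaded navy, and (537,360). The turquoise look-alike at (750,35) is excluded. The first crop in `s_b` already confirmed that both are blue.

```bash
python3 -c "
from h import *
c=np.load('pics/w4_c.npy',allow_pickle=True).item()
u=lambda a:(np.array(a,float)+.5)*.7-.5
o=ray(c,u([(392,240),(427,240),(428,316),(391,316)]),.024);print(o.round(4),o.mean(0))
b=ray(c,u((409,449)),.010)[0];a=o.mean(0);print(b,np.linalg.norm((b-a)[:2]),np.arctan2(*(b-a)[1::-1]))
go([a[0],a[1],.009],np.pi/2+np.arctan2(*(b-a)[1::-1]))
im=cv2.imread('pics/w4.png')[140:340,150:420];cv2.imwrite('pics/w4c.png',cv2.resize(im,None,fx=2.9,fy=2.9))
"
```

```text
[[0.4276 0.239  0.024 ]
 [0.421  0.2607 0.024 ]
 [0.4701 0.2771 0.024 ]
 [0.4775 0.2531 0.024 ]] [0.44905671 0.25746697 0.024     ]
[0.58076541 0.29768959 0.01      ] 0.13771361085942602 0.29639506573712804
shift [  3.3   4.1 190.6] turn [ 0.     0.001 -0.001] t 9.45 F [ 0.4 -0.6 -0.4] op 0.604
```

View pics/w4c.png

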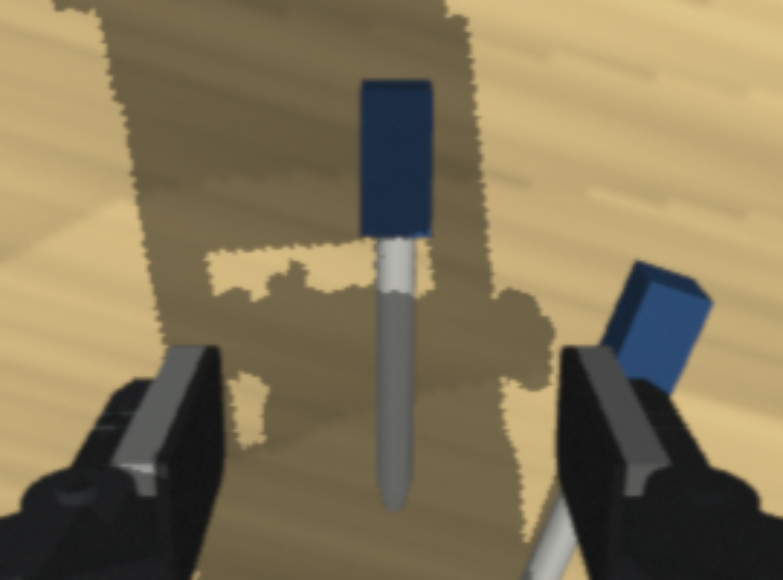

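apply_moves(deltas=[[[4,5,40],[0,0,0],0.6],[[4,5,80],[0,0,0],0.6],[[4,5,120],[0,0,0],0.6],[[4,5,150],[0,0,0],0.6],[[4,5,175],[0,0,0],0.6],[[4,5,187],[0,0,0],0.6],[[4,5,190],[0,0,0],0.6],[[4,5,190],[0,0,0],0],[[4,5,190],[0,0,0],0],[[4,5,190],[0,0,0],0]], squeeze=80)

```text
t: 10.45
tcp_pos: [0.4508, 0.259, 0.0108]
eef_rot: [[-0.291, 0.957, 0.002], [0.957, 0.291, 0.001], [-0.0, 0.002, -1.0]]
ft_force: [-0.6, -1.0, 5.2]
opening: 0.255
```

apply_moves(deltas=[[[0,0,0],[0,0,0],0],[[0,0,0],[0,0,0],0],[[0,0,0],[0,0,0],0],[[0,0,-10],[0,0,0],0],[[0,0,-30],[0,0,0],0],[[0,0,-50],[0,0,0],0],[[0,0,-80],[0,0,0],0],[[0,0,-100],[0,0,0],0],[[0,0,-100],[0,0,0],0],[[0,0,-100],[0,0,0],0]])

```text
t: 11.45
tcp_pos: [0.4498, 0.2589, 0.1098]
eef_rot: [[-0.291, 0.957, 0.001], [0.957, 0.291, 0.001], [0.0, 0.001, -1.0]]
ft_force: [0.1, -0.3, -1.7]
opening: 0.256
```

```bash
python3 -c "
from h import *
go([.445,.255,.2],1.87)
snap('wrist','w5');snap('side','d5')
cv2.imwrite('pics/w5b.png',cv2.resize(cv2.imread('pics/w5.png'),(800,600)))"
```

```text
shift [ -2.3  -5.6 -90.2] turn [ 0.001 -0.    -0.004] t 11.45 F [ 0.1 -0.3 -1.7] op 0.256
```

View pics/w5b.png

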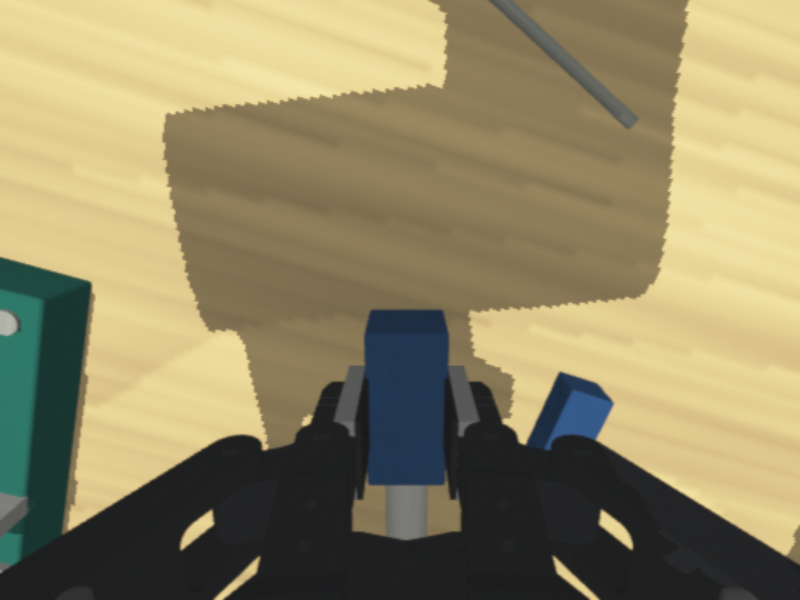

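View pics/d5.png

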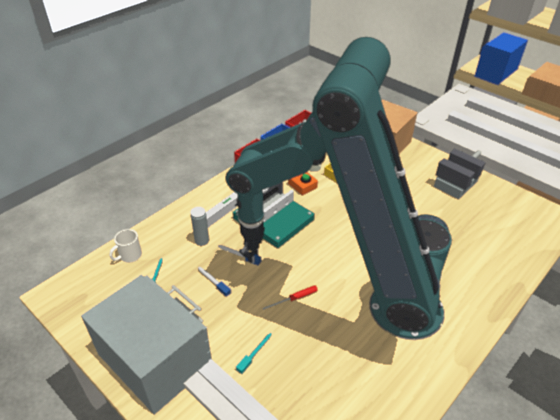

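```bash
python3 -c "
from h import *
c=np.load('pics/w5_c.npy',allow_pickle=True).item()
u=lambda a:(np.array(a,float)+.5)*.7-.5
s=robot.read_state();Rm=np.array(s['eef_rot']);o=ray(c,u([(366,334),(446,334),(444,484),(370,484)]),.123)
print(((o-s['tcp_pos'])@Rm*1000).round(1), ((o.mean(0)-s['tcp_pos'])@Rm*1000).round(1))
go([.435,.06,.11],1.583)"
```

```text
[[-10.7 -23.8 -14.5]
 [ 11.6 -23.8 -14.5]
 [ 12.   25.  -14.6]
 [-10.6  25.  -14.6]] [  0.6   0.6 -14.5]
shift [-185.8  -70.9   -1.3] turn [-0.002  0.     0.283] t 11.55 F [-0.1 -0.  -2.6] op 0.259
```

apply_moves(deltas=[[[-23,-9,0],[0,0,0.035],0],[[-46,-18,0],[0,0,0.07],0],[[-70,-27,0],[0,0,0.105],0],[[-93,-36,0],[0,0,0.14],0],[[-116,-45,0],[0,0,0.175],0],[[-139,-54,0],[0,0,0.21],0],[[-162,-62,0],[0,0,0.245],0],[[-180,-69,0],[0,0,0.283],0],[[-186,-71,0],[0,0,0.283],0],[[-186,-71,0],[0,0,0.283],0]])

```text
t: 12.55
tcp_pos: [0.4353, 0.0597, 0.1086]
eef_rot: [[-0.011, 1.0, -0.002], [1.0, 0.011, 0.0], [0.0, -0.002, -1.0]]
ft_force: [-0.2, 0.3, -2.4]
opening: 0.254
```

```bash
python3 -c "
from h import *
go([.440,.06,.0508],1.583)
snap('wrist','w6');snap('scene','s6')
cv2.imwrite('pics/w6b.png',cv2.resize(cv2.imread('pics/w6.png'),(800,600)))
cv2.imwrite('pics/s6b.png',cv2.resize(cv2.imread('pics/s6.png')[170:310,190:330],None,fx=4.2,fy=4.2,interpolation=cv2.INTER_CUBIC))"
```

```text
shift [ 0.3  4.8 57.8] turn [-0.002 -0.    -0.001] t 12.55 F [-0.2  0.3 -2.4] op 0.254
```

View pics/w6b.png

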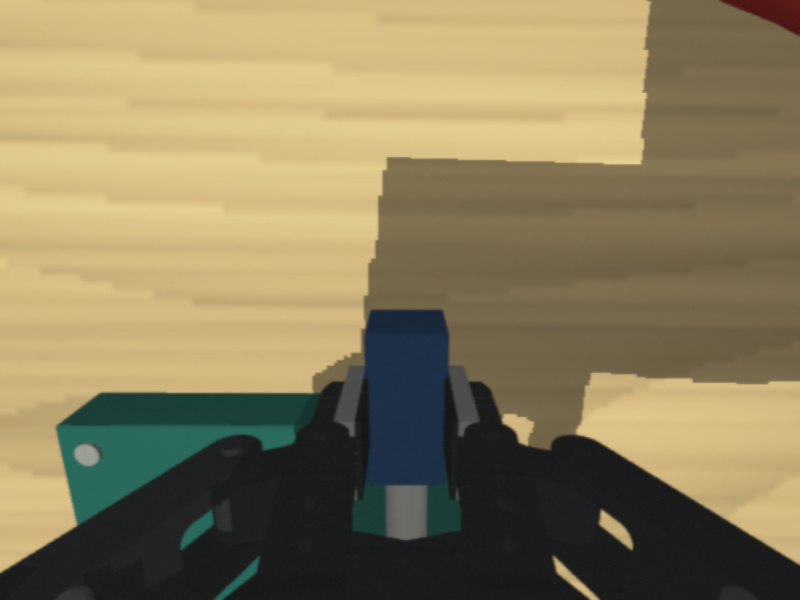

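View pics/s6b.png

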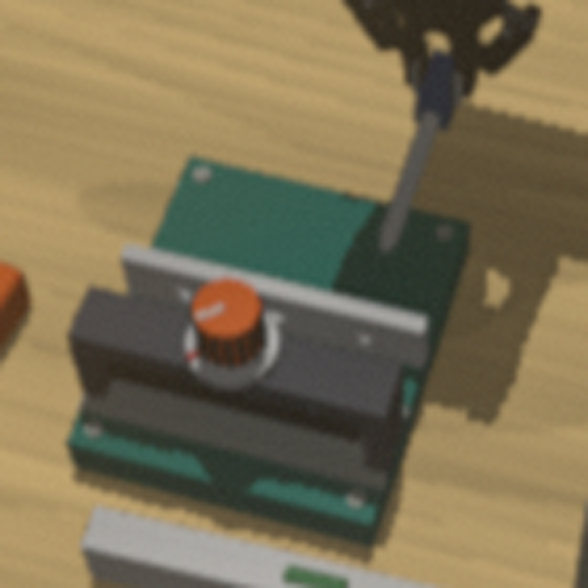

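apply_moves(deltas=[[[0,1,10],[0,0,0],0],[[0,2,20],[0,0,0],0],[[0,3,30],[0,0,0],0],[[0,4,40],[0,0,0],0],[[0,5,50],[0,0,0],0],[[0,5,56],[0,0,0],0],[[0,5,58],[0,0,0],0],[[0,5,58],[0,0,0],0],[[0,5,58],[0,0,0],0],[[0,5,58],[0,0,0],0]])

```text
t: 13.65
tcp_pos: [0.4413, 0.0602, 0.0517]
eef_rot: [[-0.012, 1.0, 0.001], [1.0, 0.012, -0.0], [-0.0, 0.001, -1.0]]
ft_force: [0.5, -0.3, -1.8]
opening: 0.257
```

```bash
python3 -c "
from h import *
go([.440,.06,.0508],1.583)
snap('wrist','w7');snap('scene','s7')
cv2.imwrite('pics/s7b.png',cv2.resize(cv2.imread('pics/s7.png')[190:270,230:330],None,fx=7,fy=7,interpolation=cv2.INTER_CUBIC))
cv2.imwrite('pics/w7b.png',cv2.resize(cv2.imread('pics/w7.png'),(800,600)))"
```

```text
shift [-0.2 -1.3  0.9] turn [ 0.001  0.    -0.   ] t 13.65 F [ 0.5 -0.3 -1.8] op 0.257
```

View pics/w7b.png

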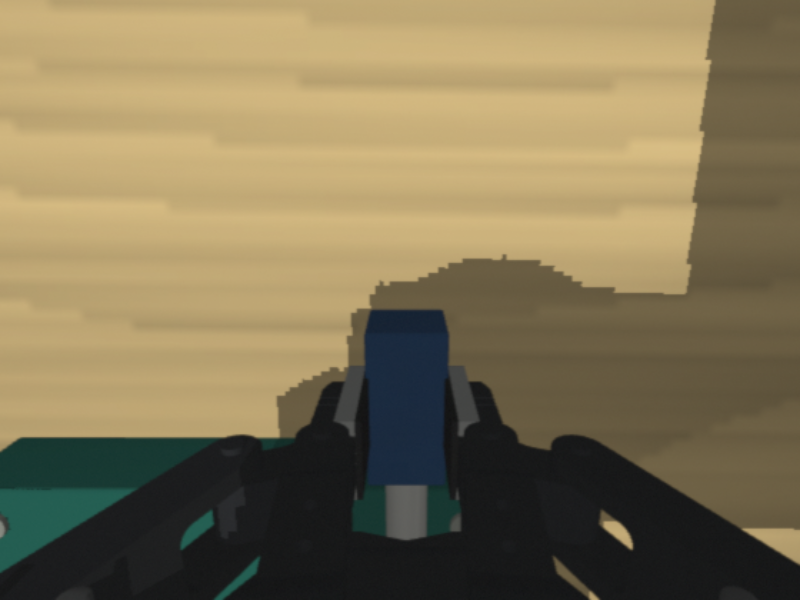

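View pics/s7b.png

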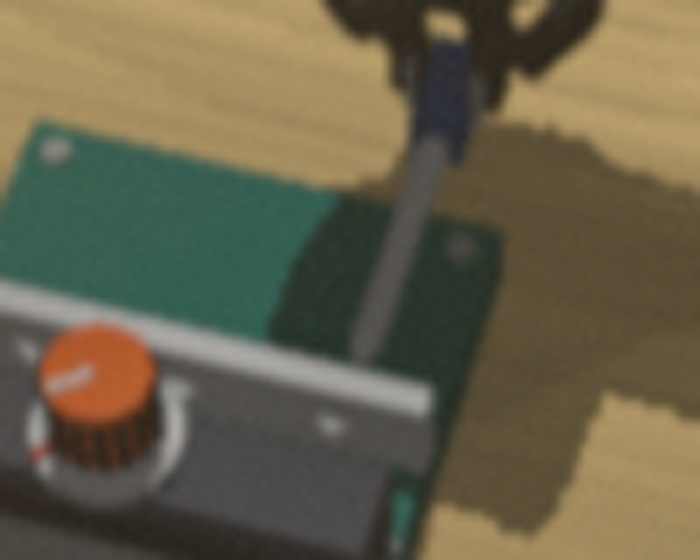

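```bash
python3 -c "
from h import *
c=robot.camera_info('scene')
f=lambda p:((proj(c,p)-[230,190]+.5)*7-.5).round(1)
y=.012
def J(x,yy,z): return [.5993+x*1e-3-yy*1e-3*y,-.005+yy*1e-3+x*1e-3*y,z*1e-3]
print('tip',f([[.4413+.1355,.0602+.135*y,.053]]),'neck',f([[.4413+.0255,.0605,.053]]))
print('hole back bottom',f([J(12,65,b) for b in (42.5,52.5,62.5)]),'h1',f([J(12,0,52.5)]), 'plate top',f([J(12,65,85),J(0,65,85)]))
print('cap',f([J(75,0,172)]),'corner',f([J(-110,105,38)]))"
```

```text
tip [[358.6 361.2]] neck [[432.2 145.2]]
hole back bottom [[330.5 443. ]
 [329.8 430.7]
 [329.1 418.1]] h1 [[174.9 392.5]] plate top [[327.4 389.3]
 [336.2 363.9]]
cap [[ 98.3 370.5]] corner [[505.2 226.4]]
```

apply_moves(deltas=[[[0,5,0.5],[0,0,0],0],[[0,10,0.5],[0,0,0],0],[[0,15,0.5],[0,0,0],0],[[0,20,0.5],[0,0,0],0],[[0,25,0.5],[0,0,0],0],[[0,30,0.5],[0,0,0],0],[[0,35,0.5],[0,0,0],0],[[0,40,0.5],[0,0,0],0],[[0,45,0.5],[0,0,0],0],[[0,50,0.5],[0,0,0],0]])

```text
t: 14.75
tcp_pos: [0.4913, 0.0608, 0.0508]
eef_rot: [[-0.012, 1.0, -0.0], [1.0, 0.012, -0.0], [-0.0, -0.0, -1.0]]
ft_force: [0.0, 0.8, -2.1]
opening: 0.255
```

```bash
python3 -c "
from h import *
go([.5735,.062,.0508],1.583)
s=robot.read_state();print(s['wrist_torque'])
snap('scene','s8')
cv2.imwrite('pics/s8b.png',cv2.resize(cv2.imread('pics/s8.png')[190:270,230:330],None,fx=7,fy=7,interpolation=cv2.INTER_CUBIC))"
```

```text
shift [ 0.1 82.2 -0. ] turn [-0.  0.  0.] t 14.75 F [ 0.   0.8 -2.1] op 0.255
[-0.02512301 -0.00316774  0.00727589]
```

View pics/s8b.png

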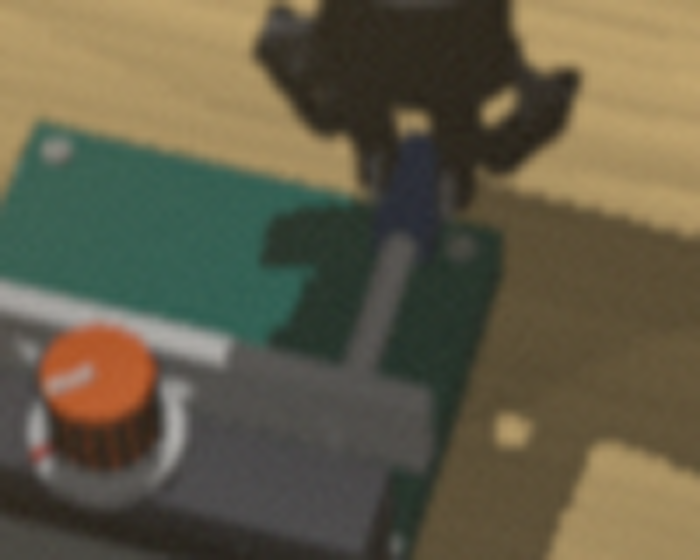

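It entered the hole without resistance. Pushing on.

apply_moves(deltas=[[[0,8,0],[0,0,0],0],[[0,16,0],[0,0,0],0],[[0,24,0],[0,0,0],0],[[0,32,0],[0,0,0],0],[[0,40,0],[0,0,0],0],[[0,48,0],[0,0,0],0],[[0,56,0],[0,0,0],0],[[0,64,0],[0,0,0],0],[[0,70,0],[0,0,0],0],[[0,75,0],[0,0,0],0]])

```text
t: 15.8
tcp_pos: [0.5665, 0.0617, 0.0508]
eef_rot: [[-0.012, 1.0, 0.0], [1.0, 0.012, -0.0], [-0.0, 0.0, -1.0]]
ft_force: [0.1, -1.0, -2.8]
opening: 0.26
```

apply_moves(deltas=[[[0,1,0],[0,0,0],0],[[0,2,0],[0,0,0],0],[[0,3,0],[0,0,0],0],[[0,4,0],[0,0,0],0],[[0,5,0],[0,0,0],0],[[0,6,0],[0,0,0],0],[[0,7,0],[0,0,0],0],[[0,7,0],[0,0,0],0],[[0,7,0],[0,0,0],0],[[0,7,0],[0,0,0],0]])

```text
t: 16.8
tcp_pos: [0.5729, 0.0618, 0.0508]
eef_rot: [[-0.012, 1.0, -0.0], [1.0, 0.012, -0.0], [-0.0, -0.0, -1.0]]
ft_force: [0.3, -0.0, -2.6]
opening: 0.254
```

apply_moves(deltas=[[[0,0.5,0],[0,0,0],0],[[0,1,0],[0,0,0],0],[[0,1.5,0],[0,0,0],0],[[0,2,0],[0,0,0],0],[[0,2.5,0],[0,0,0],0],[[0,3,0],[0,0,0],0],[[0,3,0],[0,0,0],0],[[0,3,0],[0,0,0],0],[[0,3,0],[0,0,0],0],[[0,3,0],[0,0,0],0]])

```text
t: 17.8
tcp_pos: [0.5731, 0.0619, 0.0503]
eef_rot: [[-0.012, 1.0, -0.005], [1.0, 0.012, -0.0], [-0.0, -0.005, -1.0]]
ft_force: [-7.1, -1.0, 1.4]
opening: 0.254
```

apply_moves(deltas=[[[0,0,1],[0,0,0],0],[[0,0,1],[0,0,0],0],[[0,0,1],[0,0,0],0.5],[[0,0,1],[0,0,0],0.5],[[0,0,1],[0,0,0],0.5],[[0,-1,-5],[0,0,0],0.5],[[0,-1,-25],[0,0,0],0.5],[[0,-1,-50],[0,0,0],0.5],[[0,-10,-80],[0,0,0],0.5],[[0,-20,-110],[0,0,0],0.5]])

```text
t: 18.8
tcp_pos: [0.5562, 0.0616, 0.1622]
eef_rot: [[-0.012, 1.0, 0.001], [1.0, 0.012, -0.0], [-0.0, 0.001, -1.0]]
ft_force: [-0.3, 0.2, 0.3]
opening: 0.497
```

```bash
python3 -c "
from h import *
go([.475,.30,.2],1.60)
snap('wrist','w9')
cv2.imwrite('pics/w9b.png',cv2.resize(cv2.imread('pics/w9.png'),(800,600)))"
```

```text
shift [239.3 -78.2 -37.8] turn [ 0.001  0.    -0.017] t 18.8 F [-0.3  0.2  0.3] op 0.497
```

View pics/w9b.png

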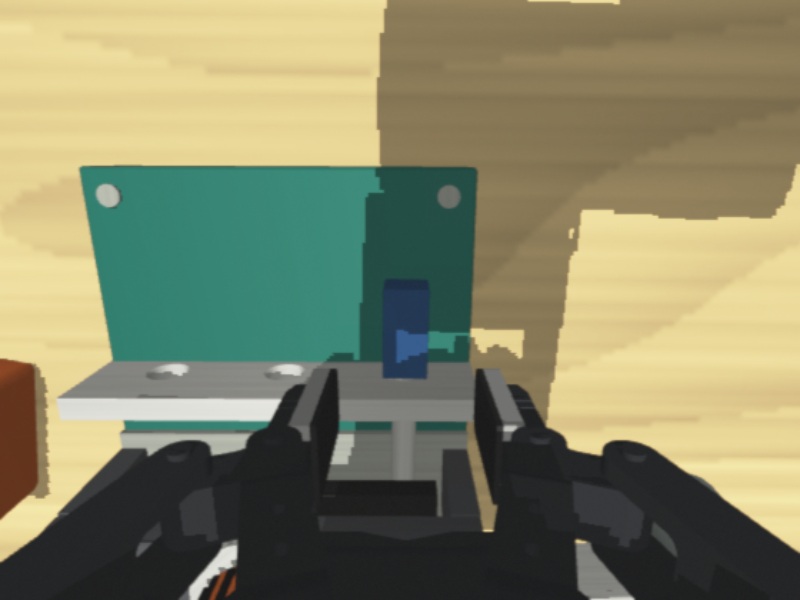

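The first bolt is seated, with its head against the plate at (406,330) and straight. Now the second one.

apply_moves(deltas=[[[0,-30,-10],[0,0,0],0.6],[[40,-45,-20],[0,0,0],0.6],[[80,-60,-30],[0,0,0],0.6],[[120,-75,-38],[0,0,0],0.6],[[160,-75,-38],[0,0,0],0.6],[[200,-75,-38],[0,0,0],0.6],[[240,-75,-38],[0,0,0],0.6],[[280,-75,-38],[0,0,0],0.6],[[294,-75,-38],[0,0,0],0.6],[[294,-75,-38],[0,0,0],0.6]])

```text
t: 19.85
tcp_pos: [0.4773, 0.3566, 0.1989]
eef_rot: [[-0.015, 1.0, 0.001], [1.0, 0.015, 0.001], [0.001, 0.001, -1.0]]
ft_force: [-0.1, -0.9, 0.8]
opening: 0.597
```

```bash
python3 -c "
from h import *
snap('wrist','w10')
cv2.imwrite('pics/w10b.png',cv2.resize(cv2.imread('pics/w10.png'),(800,600)))"
```

```text
(no output)
```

View pics/w10b.png

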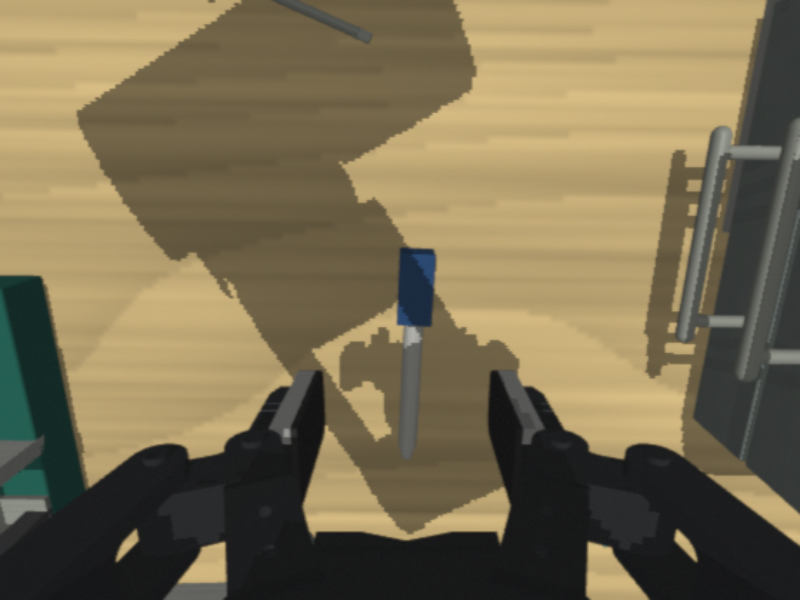

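The second blue bolt is alone between the fingers: head (416,288), tip (408,458).

```bash
python3 -c "
from h import *
c=np.load('pics/w10_c.npy',allow_pickle=True).item()
u=lambda a:(np.array(a,float)+.5)*.7-.5
o=ray(c,u([(401,254),(435,256),(431,326),(397,324)]),.024);a=o.mean(0);print(a)
b=ray(c,u((408,458)),.010)[0];y=np.arctan2(*(b-a)[1::-1]);print(b,np.linalg.norm((b-a)[:2]),y)
e=o[2:].mean(0)-o[:2].mean(0);print(np.arctan2(e[1],e[0]))
h=.5*(a+b-.135*np.array([np.cos(y),np.sin(y),0]));print(h)
go([h[0],h[1],.0105],np.pi/2+y)
"
```

```text
[0.48922931 0.36362304 0.024     ]
[0.62652897 0.36053026 0.01      ] 0.1373344853130991 -0.02252196312197668
-0.034927821353321745
[0.49039626 0.36359676 0.017     ]
shift [  8.6  13.3 188.3] turn [0.    0.001 0.037] t 19.9 F [-0.5 -0.2 -0.1] op 0.601
```

apply_moves(deltas=[[[8,13,40],[0,0,0.04],0.6],[[8,13,80],[0,0,0.04],0.6],[[8,13,120],[0,0,0.04],0.6],[[8,13,150],[0,0,0.04],0.6],[[8,13,175],[0,0,0.04],0.6],[[8,13,186],[0,0,0.04],0.6],[[8,13,188],[0,0,0.04],0.6],[[8,13,188],[0,0,0.04],0],[[8,13,188],[0,0,0.04],0],[[8,13,188],[0,0,0.04],0]], squeeze=80)

```text
t: 20.9
tcp_pos: [0.4914, 0.3632, 0.0127]
eef_rot: [[0.028, 1.0, 0.003], [1.0, -0.028, 0.001], [0.001, 0.003, -1.0]]
ft_force: [-0.7, -1.3, 4.9]
opening: 0.254
```

apply_moves(deltas=[[[0,0,0],[0,0,0],0],[[0,0,0],[0,0,0],0],[[0,0,0],[0,0,0],0],[[0,0,-10],[0,0,0],0],[[0,0,-30],[0,0,0],0],[[0,0,-50],[0,0,0],0],[[0,0,-80],[0,0,0],0],[[0,0,-100],[0,0,0],0],[[0,0,-100],[0,0,0],0],[[0,0,-100],[0,0,0],0]])

```text
t: 21.9
tcp_pos: [0.49, 0.3629, 0.111]
eef_rot: [[0.028, 1.0, 0.0], [1.0, -0.028, 0.0], [0.0, 0.0, -1.0]]
ft_force: [-0.9, -0.4, -3.4]
opening: 0.253
```

```bash
python3 -c "
from h import *
snap('wrist','w11')
go([.435,-.0055,.115],1.583)
cv2.imwrite('pics/w11b.png',cv2.resize(cv2.imread('pics/w11.png'),(800,600)))"
```

```text
shift [-369.3  -44.2   -4.6] turn [-0.001  0.001 -0.04 ] t 21.95 F [-0.3  0.3 -3.4] op 0.254
```

View pics/w11b.png

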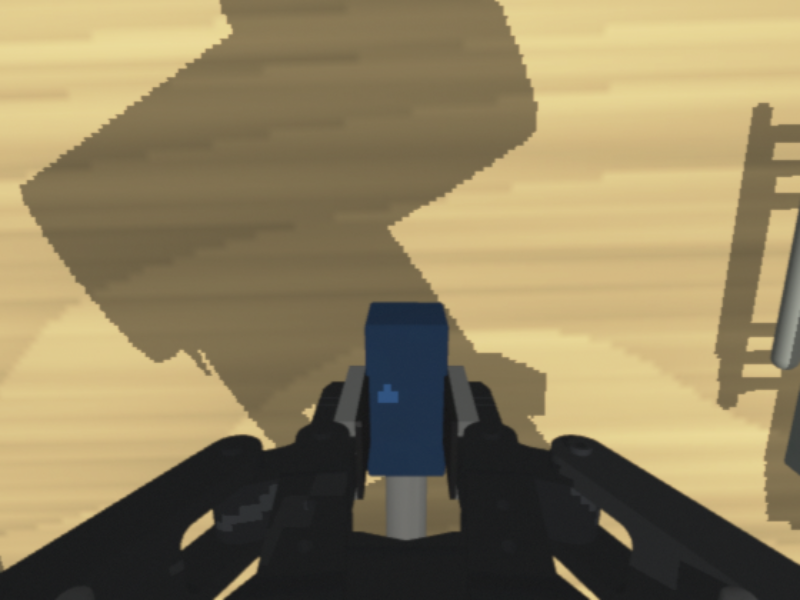

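```bash
python3 -c "
from h import *
go([.435,-.071,.125],1.583)"
```

```text
shift [-434.8  -42.4  -14.5] turn [-0.001  0.001 -0.04 ] t 21.95 F [-0.3  0.3 -3.4] op 0.254
```

apply_moves(deltas=[[[-20,-10,-10],[0,0,-0.01],0],[[-50,-22,-14],[0,0,-0.02],0],[[-80,-34,-14],[0,0,-0.03],0],[[-110,-42,-14],[0,0,-0.04],0],[[-140,-42,-14],[0,0,-0.04],0],[[-170,-42,-14],[0,0,-0.04],0],[[-200,-42,-14],[0,0,-0.04],0],[[-230,-42,-14],[0,0,-0.04],0],[[-260,-42,-14],[0,0,-0.04],0],[[-290,-42,-14],[0,0,-0.04],0]])

```text
t: 22.95
tcp_pos: [0.4387, 0.073, 0.1235]
eef_rot: [[-0.012, 1.0, -0.003], [1.0, 0.012, -0.0], [-0.0, -0.003, -1.0]]
ft_force: [0.1, 0.1, -3.0]
opening: 0.258
```

apply_moves(deltas=[[[-30,0,0],[0,0,0],0],[[-60,0,0],[0,0,0],0],[[-90,0,0],[0,0,0],0],[[-120,0,0],[0,0,0],0],[[-140,0,0],[0,0,0],0],[[-145,0,0],[0,0,0],0],[[-145,0,0],[0,0,0],0],[[-145,0,0],[0,0,0],0],[[-145,0,0],[0,0,0],0],[[-145,0,0],[0,0,0],0]])

```text
t: 23.95
tcp_pos: [0.4417, -0.07, 0.1247]
eef_rot: [[-0.013, 1.0, -0.0], [1.0, 0.013, 0.0], [0.0, -0.0, -1.0]]
ft_force: [-0.0, -0.2, -3.4]
opening: 0.253
```

```bash
python3 -c "
from h import *
go([.440,-.071,.0527],1.583)"
```

```text
shift [-1.  -1.7 72. ] turn [-0.    -0.     0.001] t 23.95 F [-0.  -0.2 -3.4] op 0.253
```

apply_moves(deltas=[[[-1,0,12],[0,0,0],0],[[-1,0,24],[0,0,0],0],[[-1,0,36],[0,0,0],0],[[-1,0,48],[0,0,0],0],[[-1,0,60],[0,0,0],0],[[-1,0,68],[0,0,0],0],[[-1,0,72],[0,0,0],0],[[-1,0,72],[0,0,0],0],[[-1,0,72],[0,0,0],0],[[-1,0,72],[0,0,0],0]])

```text
t: 24.95
tcp_pos: [0.4424, -0.072, 0.0533]
eef_rot: [[-0.012, 1.0, 0.001], [1.0, 0.012, -0.0], [-0.0, 0.001, -1.0]]
ft_force: [-0.0, 0.7, -3.5]
opening: 0.25
```

```bash
python3 -c "
from h import *
snap('scene','s12');snap('wrist','w12')
go([.576,-.0693,.0527],1.583)
c=robot.camera_info('scene');s=robot.read_state();p=s['tcp_pos'];x=np.array(s['eef_rot'])[:,1]
f=lambda q:((proj(c,q)-[200,180]+.5)*7-.5).round(1)
print('tip',f([p+x*.1325]),'neck',f([p+x*.023]))
cv2.imwrite('pics/s12b.png',cv2.resize(cv2.imread('pics/s12.png')[180:260,200:300],None,fx=7,fy=7,interpolation=cv2.INTER_CUBIC))
cv2.imwrite('pics/w12b.png',cv2.resize(cv2.imread('pics/w12.png'),(800,600)))"
```

```text
shift [  1.1 133.7   0.7] turn [ 0.001  0.    -0.   ] t 25.05 F [-0.9  0.2 -4. ] op 0.251
tip [[262.7 349. ]] neck [[347.5 141.2]]
```

View pics/s12b.png

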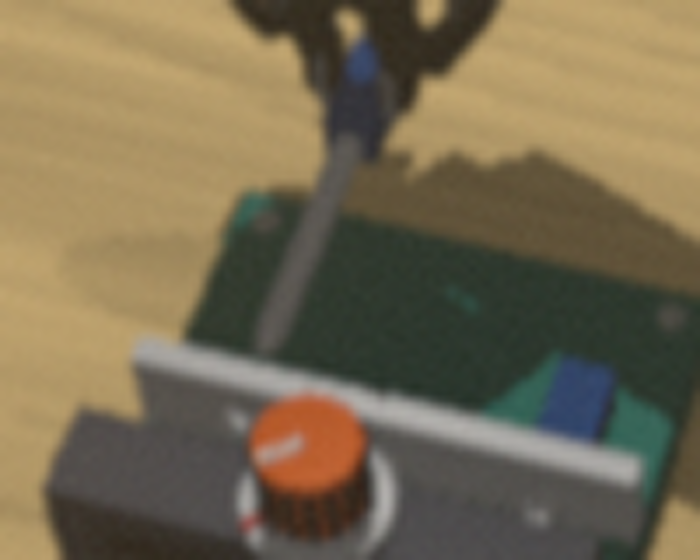

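View pics/w12b.png

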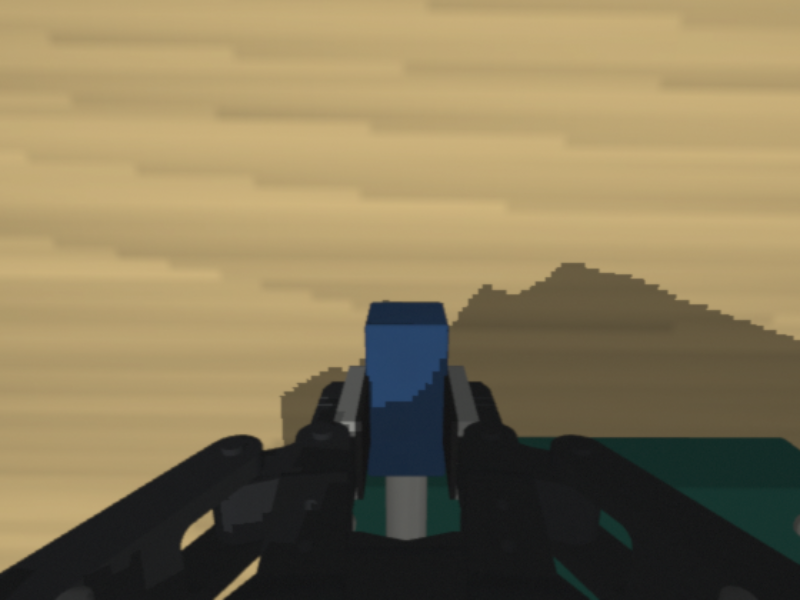

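apply_moves(deltas=[[[1,5,0.5],[0,0,0],0],[[1,10,0.5],[0,0,0],0],[[1,15,0.5],[0,0,0],0],[[1,20,0.5],[0,0,0],0],[[1,25,0.5],[0,0,0],0],[[1,30,0.5],[0,0,0],0],[[1,35,0.5],[0,0,0],0],[[1,40,0.5],[0,0,0],0],[[1,45,0.5],[0,0,0],0],[[1,50,0.5],[0,0,0],0]])

```text
t: 26.05
tcp_pos: [0.4923, -0.0702, 0.0523]
eef_rot: [[-0.012, 1.0, -0.0], [1.0, 0.012, -0.0], [-0.0, -0.0, -1.0]]
ft_force: [0.7, 0.2, -4.1]
opening: 0.257
```

```bash
python3 -c "
from h import *
go([.576,-.0693,.0527],1.583)
snap('scene','s13')
cv2.imwrite('pics/s13b.png',cv2.resize(cv2.imread('pics/s13.png')[180:260,200:300],None,fx=7,fy=7,interpolation=cv2.INTER_CUBIC))"
```

```text
shift [-0.1 83.7 -0.4] turn [-0.  0. -0.] t 26.05 F [ 0.7  0.2 -4.1] op 0.257
```

View pics/s13b.png

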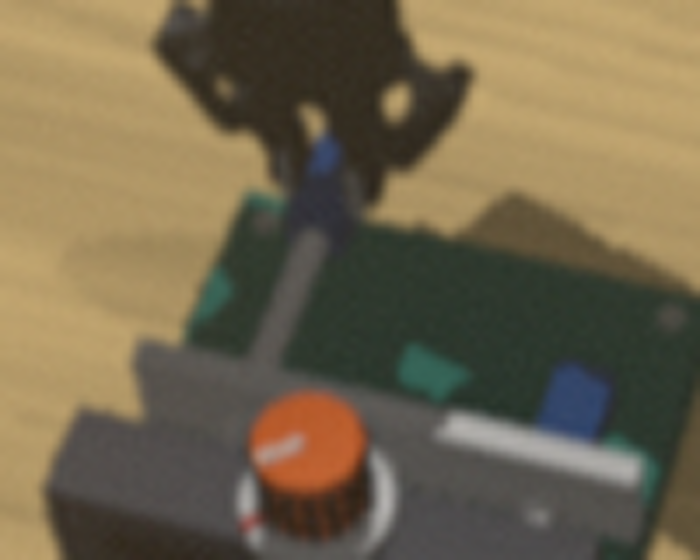

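It's in, with no side force. Pushing home.

apply_moves(deltas=[[[0,8,0],[0,0,0],0],[[0,16,0],[0,0,0],0],[[0,24,0],[0,0,0],0],[[0,32,0],[0,0,0],0],[[0,40,0],[0,0,0],0],[[0,48,0],[0,0,0],0],[[0,56,0],[0,0,0],0],[[0,64,0],[0,0,0],0],[[0,70,0],[0,0,0],0],[[0,76,0],[0,0,0],0]])

```text
t: 27.1
tcp_pos: [0.5684, -0.0693, 0.0523]
eef_rot: [[-0.012, 1.0, -0.0], [1.0, 0.012, -0.0], [-0.0, -0.0, -1.0]]
ft_force: [0.7, -0.3, -3.4]
opening: 0.253
```

apply_moves(deltas=[[[0,1,0],[0,0,0],0],[[0,2,0],[0,0,0],0],[[0,3,0],[0,0,0],0],[[0,4,0],[0,0,0],0],[[0,5,0],[0,0,0],0],[[0,6,0],[0,0,0],0],[[0,7,0],[0,0,0],0],[[0,8,0],[0,0,0],0],[[0,9,0],[0,0,0],0],[[0,9,0],[0,0,0],0]])

```text
t: 28.1
tcp_pos: [0.5761, -0.0692, 0.0521]
eef_rot: [[-0.012, 1.0, -0.002], [1.0, 0.012, 0.0], [0.0, -0.002, -1.0]]
ft_force: [-2.7, -0.5, -2.6]
opening: 0.254
```

apply_moves(deltas=[[[0,1,0],[0,0,0],0],[[0,2,0],[0,0,0],0],[[0,2,1],[0,0,0],0],[[0,2,1],[0,0,0],0.5],[[0,2,1],[0,0,0],0.5],[[0,1,1],[0,0,0],0.5],[[0,0,-5],[0,0,0],0.5],[[0,0,-35],[0,0,0],0.5],[[0,-10,-70],[0,0,0],0.5],[[0,-20,-110],[0,0,0],0.5]])

```text
t: 29.1
tcp_pos: [0.5565, -0.0693, 0.1633]
eef_rot: [[-0.012, 1.0, -0.001], [1.0, 0.012, 0.0], [0.0, -0.001, -1.0]]
ft_force: [1.3, 0.9, 0.6]
opening: 0.505
```

apply_moves(deltas=[[[20,-10,-20],[0,0,0],1],[[40,-20,-40],[0,0,0],1],[[60,-30,-60],[0,0,0],1],[[75,-40,-80],[0,0,0],1],[[75,-50,-100],[0,0,0],1],[[75,-60,-120],[0,0,0],1],[[75,-60,-120],[0,0,0],1],[[75,-60,-120],[0,0,0],1],[[75,-60,-120],[0,0,0],1],[[75,-60,-120],[0,0,0],1]])

```text
t: 30.1
tcp_pos: [0.4958, 0.0047, 0.2813]
eef_rot: [[-0.012, 1.0, -0.002], [1.0, 0.012, 0.0], [0.0, -0.002, -1.0]]
ft_force: [-0.2, 0.9, -0.2]
opening: 0.999
```

```bash
python3 -c "
from h import *
snap('wrist','w14');snap('scene','s14')
cv2.imwrite('pics/w14b.png',cv2.resize(cv2.imread('pics/w14.png'),(800,600)))"
```

```text
(no output)
```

View pics/w14b.png

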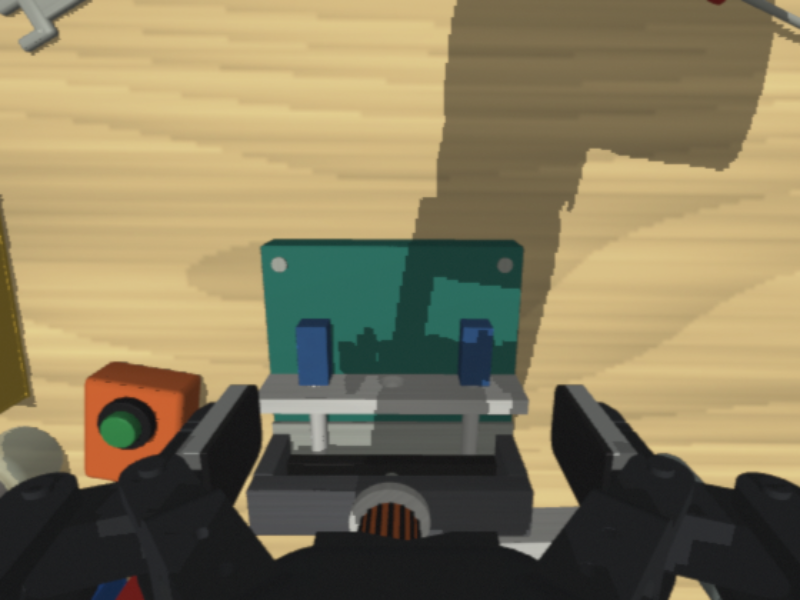

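View pics/s14.png

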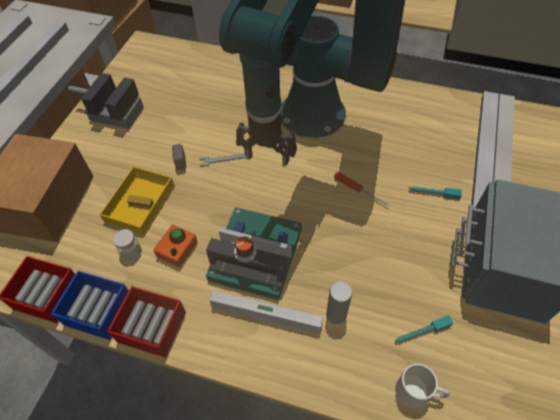

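Both bolts are home (heads at (314,352) and (476,352) against the plate) and the offcut is in the tray at scene (140,200). Now the cap.

```bash
python3 -c "
from h import *
go([.6743,-.0035,.235],2.75);print(robot.read_state()['joints'])
im=cv2.imread('pics/s14.png')
cv2.imwrite('pics/s14c.png',cv2.resize(im[225:265,220:275],None,fx=12,fy=12,interpolation=cv2.INTER_CUBIC))"
```

```text
shift [-10.4 178.4  46.1] turn [-1.000e-03 -1.000e-03 -1.167e+00] t 30.2 F [-0.2 -0.   0.1] op 1.002
[-1.29745743e-01  1.62781675e-01  1.65657164e+00 -1.09727205e-04
  1.32393068e+00 -1.71254844e+00]
```

View pics/s14c.png

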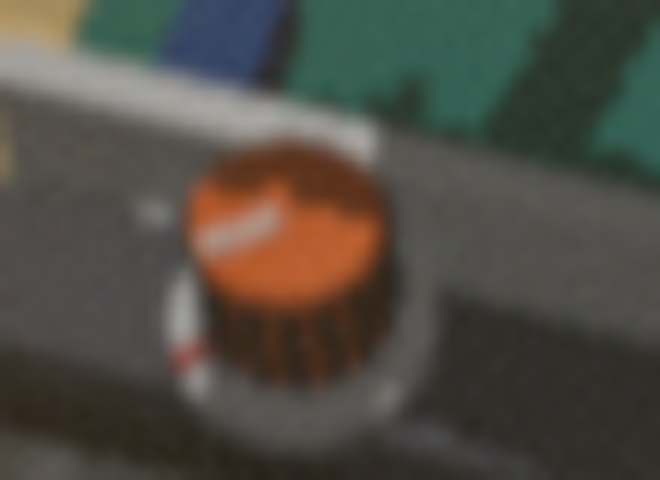

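```bash
python3 -c "
from h import *
c=robot.camera_info('scene')
print(ray(c,crop((289,223),220,225,12),.172))
go([.6743,-.0035,.235],2.6)"
```

```text
[[ 0.67600106 -0.00345027  0.172     ]]
shift [-10.4 178.4  46.1] turn [-1.000e-03 -1.000e-03 -1.017e+00] t 30.2 F [-0.2 -0.   0.1] op 1.002
```

apply_moves(deltas=[[[-2,30,0],[0,0,-0.12],1],[[-4,60,0],[0,0,-0.24],1],[[-6,90,0],[0,0,-0.36],1],[[-8,120,0],[0,0,-0.48],1],[[-10,150,0],[0,0,-0.6],1],[[-10,179,10],[0,0,-0.72],1],[[-10,179,20],[0,0,-0.84],1],[[-10,179,30],[0,0,-0.96],1],[[-10,179,46],[0,0,-1.017],1],[[-10,179,46],[0,0,-1.017],1]], squeeze=60)

```text
t: 31.2
tcp_pos: [0.6735, -0.0029, 0.233]
eef_rot: [[-0.857, 0.515, -0.006], [0.515, 0.857, 0.001], [0.005, -0.003, -1.0]]
ft_force: [-0.7, -0.9, 0.0]
opening: 1.002
```

```bash
python3 -c "
from h import *
go([.675,-.0035,.150],2.6)
print(robot.read_state()['joints'])
snap('wrist','w15')"
```

```text
shift [-2.   0.5 82.9] turn [-0.003 -0.005  0.   ] t 31.2 F [-0.7 -0.9  0. ] op 1.002
[-1.06750268e-01  4.66430987e-01  1.33077429e+00 -8.08452278e-05
  1.35019412e+00 -2.70696567e+00]
```

View pics/w15.png

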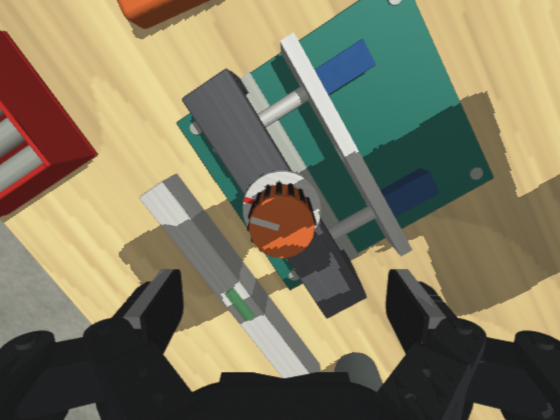

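The cap at (283,225) is on the fingers' centre line. Descending and gripping.

apply_moves(deltas=[[[-1,0,20],[0,0,0],1],[[-1,0,40],[0,0,0],1],[[-1,0,60],[0,0,0],1],[[-1,0,75],[0,0,0],1],[[-1,0,83],[0,0,0],1],[[-1,0,83],[0,0,0],0],[[-1,0,83],[0,0,0],0],[[-1,0,83],[0,0,0],0],[[-1,0,83],[0,0,0],0],[[-1,0,83],[0,0,0],0]], squeeze=60)

```text
t: 32.25
tcp_pos: [0.6757, -0.0029, 0.155]
eef_rot: [[-0.857, 0.516, 0.0], [0.516, 0.857, 0.001], [0.0, 0.001, -1.0]]
ft_force: [-3.6, 1.3, 5.7]
opening: 0.467
```

apply_moves(deltas=[[[0,0,0],[0,0,0.05],0],[[0,0,0],[0,0,0.15],0],[[0,0,0],[0,0,0.25],0],[[0,0,0],[0,0,0.35],0],[[0,0,0],[0,0,0.45],0],[[0,0,0],[0,0,0.55],0],[[0,0,0],[0,0,0.65],0],[[0,0,0],[0,0,0.75],0],[[0,0,0],[0,0,0.85],0],[[0,0,0],[0,0,0.95],0]])

```text
t: 33.25
tcp_pos: [0.6768, -0.005, 0.1551]
eef_rot: [[-0.075, 0.997, 0.002], [0.997, 0.075, -0.003], [-0.003, 0.002, -1.0]]
ft_force: [-1.0, -4.3, 3.5]
opening: 0.467
```

```bash
python3 -c "
from h import *
s=robot.read_state();print(s['wrist_torque'],s['joints'])
snap('scene','s16')
im=cv2.imread('pics/s16.png')
cv2.imwrite('pics/s16c.png',cv2.resize(im[215:275,210:285],None,fx=9,fy=9,interpolation=cv2.INTER_CUBIC))"
```

```text
[-1.00277236  0.23892653 -0.00468648] [-0.10796694  0.5342005   1.41561936 -0.00279455  1.18913249 -1.75305347]
```

View pics/s16c.png

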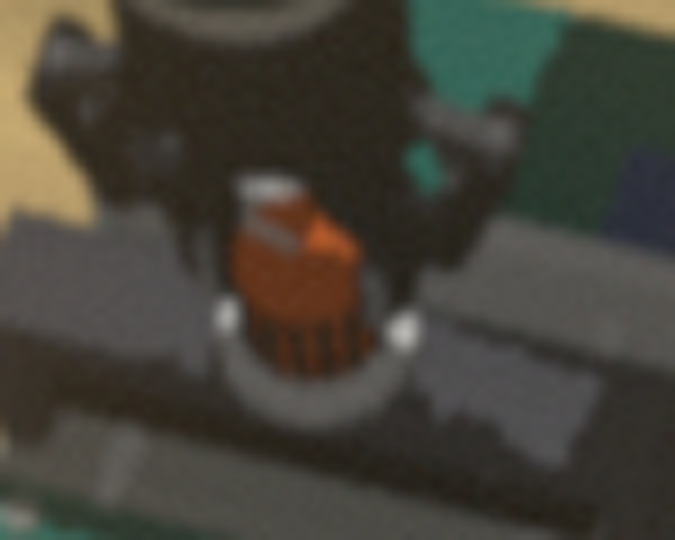

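apply_moves(deltas=[[[0,0,0],[0,0,0.14],0],[[0,0,0],[0,0,0.28],0],[[0,0,0],[0,0,0.42],0],[[0,0,0],[0,0,0.56],0],[[0,0,0],[0,0,0.7],0],[[0,0,0],[0,0,0.84],0],[[0,0,0],[0,0,0.98],0],[[0,0,0],[0,0,1.12],0],[[0,0,0],[0,0,1.26],0],[[0,0,0],[0,0,1.4],0]])

```text
t: 34.3
tcp_pos: [0.6745, -0.0074, 0.155]
eef_rot: [[0.97, 0.244, -0.002], [0.244, -0.97, -0.006], [-0.004, 0.005, -1.0]]
ft_force: [-8.0, -11.7, 8.3]
opening: 0.464
```

apply_moves(deltas=[[[0,0,0],[0,0,0.14],0],[[0,0,0],[0,0,0.28],0],[[0,0,0],[0,0,0.42],0],[[0,0,0],[0,0,0.56],0],[[0,0,0],[0,0,0.7],0],[[0,0,0],[0,0,0.84],0],[[0,0,0],[0,0,0.98],0],[[0,0,0],[0,0,1.12],0],[[0,0,0],[0,0,1.26],0],[[0,0,0],[0,0,1.4],0]])

```text
t: 35.3
tcp_pos: [0.6719, -0.0057, 0.1549]
eef_rot: [[0.405, -0.914, -0.007], [-0.914, -0.405, -0.003], [0.0, 0.008, -1.0]]
ft_force: [-14.1, -7.4, 15.5]
opening: 0.465
```

apply_moves(deltas=[[[0,0,0],[0,0,0.14],0],[[0,0,0],[0,0,0.28],0],[[0,0,0],[0,0,0.42],0],[[0,0,0],[0,0,0.56],0],[[0,0,0],[0,0,0.7],0],[[0,0,0],[0,0,0.84],0],[[0,0,0],[0,0,0.98],0],[[0,0,0],[0,0,1.12],0],[[0,0,0],[0,0,1.26],0],[[0,0,0],[0,0,1.4],0]])

```text
t: 36.3
tcp_pos: [0.673, -0.0027, 0.1549]
eef_rot: [[-0.832, -0.555, -0.005], [-0.555, 0.832, 0.001], [0.004, 0.004, -1.0]]
ft_force: [-9.8, 1.3, 12.8]
opening: 0.466
```

```bash
python3 -c "
from h import *
s=robot.read_state();print(s['wrist_torque'],s['joints'])
snap('scene','s17')
im=cv2.imread('pics/s17.png')
cv2.imwrite('pics/s17c.png',cv2.resize(im[215:275,210:285],None,fx=9,fy=9,interpolation=cv2.INTER_CUBIC))"
```

```text
[ 0.37298457  1.62584629 -0.06016607] [-1.06956778e-01  5.32831692e-01  1.41860070e+00  6.17575090e-04
  1.19520321e+00  2.44656378e+00]
```

View pics/s17c.png

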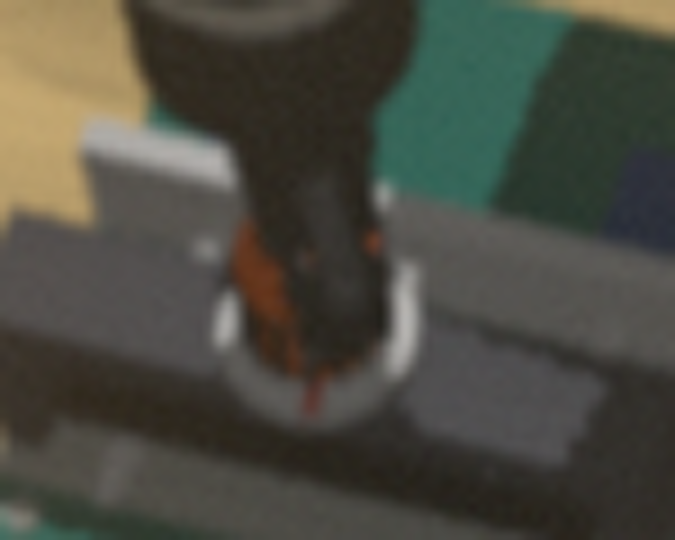

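apply_moves(deltas=[[[0,0,0],[0,0,0],1],[[0,0,0],[0,0,0],1],[[0,0,0],[0,0,0],1],[[0,0,-10],[0,0,0],1],[[0,0,-30],[0,0,0],1],[[0,0,-50],[0,0,-0.14],1],[[0,0,-60],[0,0,-0.28],1],[[0,0,-60],[0,0,-0.42],1],[[0,0,-60],[0,0,-0.56],1],[[0,0,-60],[0,0,-0.7],1]])

```text
t: 37.35
tcp_pos: [0.6766, -0.0036, 0.2144]
eef_rot: [[-0.27, -0.963, 0.001], [-0.963, 0.27, -0.0], [-0.0, -0.001, -1.0]]
ft_force: [-0.3, -0.7, -1.1]
opening: 1.0
```

apply_moves(deltas=[[[0,0,0],[0,0,-0.14],1],[[0,0,0],[0,0,-0.28],1],[[0,0,0],[0,0,-0.42],1],[[0,0,0],[0,0,-0.56],1],[[0,0,0],[0,0,-0.7],1],[[0,0,0],[0,0,-0.84],1],[[0,0,0],[0,0,-0.98],1],[[0,0,0],[0,0,-1.12],1],[[0,0,0],[0,0,-1.26],1],[[0,0,0],[0,0,-1.4],1]])

```text
t: 38.35
tcp_pos: [0.6765, -0.0036, 0.2141]
eef_rot: [[0.903, -0.429, 0.001], [-0.429, -0.903, -0.0], [0.001, -0.0, -1.0]]
ft_force: [-0.1, 0.3, 0.1]
opening: 1.001
```

apply_moves(deltas=[[[0,0,0],[0,0,-0.14],1],[[0,0,0],[0,0,-0.28],1],[[0,0,0],[0,0,-0.42],1],[[0,0,0],[0,0,-0.56],1],[[0,0,0],[0,0,-0.7],1],[[0,0,0],[0,0,-0.84],1],[[0,0,0],[0,0,-0.98],1],[[0,0,0],[0,0,-1.12],1],[[0,0,0],[0,0,-1.12],1],[[0,0,0],[0,0,-1.12],1]])

```text
t: 39.35
tcp_pos: [0.6763, -0.0035, 0.2138]
eef_rot: [[0.786, 0.618, 0.001], [0.618, -0.786, -0.0], [0.0, 0.001, -1.0]]
ft_force: [0.6, 0.2, 0.1]
opening: 1.001
```

```bash
python3 -c "
from h import *
go([.674,-.004,.152],1.2);print(robot.read_state()['joints'][5])
snap('scene','s18');snap('wrist','w18')
im=cv2.imread('pics/s18.png')
a=cv2.resize(im[215:275,210:285],None,fx=6,fy=6,interpolation=cv2.INTER_CUBIC);b=cv2.resize(cv2.imread('pics/w18.png'),(480,360))[:, :340]
cv2.imwrite('pics/s18c.png',np.hstack([a,b]))"
```

```text
shift [-2.1 -1.1 61.8] turn [ 0.001 -0.    -0.534] t 39.35 F [0.6 0.2 0.1] op 1.001
-0.7737190947193578
```

View pics/s18c.png

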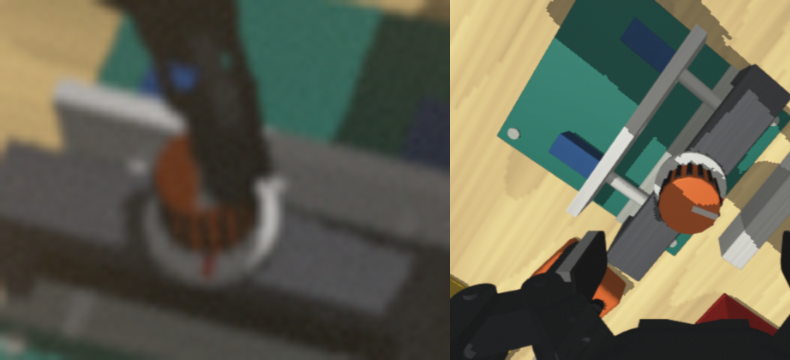

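apply_moves(deltas=[[[-2.5,-0.5,15],[0,0,0],1],[[-2.5,-0.5,30],[0,0,0],1],[[-2.5,-0.5,45],[0,0,0],1],[[-2.5,-0.5,57],[0,0,0],1],[[-2.5,-0.5,57],[0,0,0],1],[[-2.5,-0.5,57],[0,0,0],0],[[-2.5,-0.5,57],[0,0,0],0],[[-2.5,-0.5,57],[0,0,0],0],[[-2.5,-0.5,57],[0,0,0],0],[[-2.5,-0.5,57],[0,0,0],0]], squeeze=70)

```text
t: 40.45
tcp_pos: [0.6741, -0.005, 0.1577]
eef_rot: [[0.784, 0.621, 0.001], [0.621, -0.784, -0.001], [0.001, 0.001, -1.0]]
ft_force: [-2.5, 0.3, 4.6]
opening: 0.462
```

apply_moves(deltas=[[[0,0,0],[0,0,0.1],0],[[0,0,0],[0,0,0.2],0],[[0,0,0],[0,0,0.3],0],[[0,0,0],[0,0,0.4],0],[[0,0,0],[0,0,0.5],0],[[0,0,0],[0,0,0.6],0],[[0,0,0],[0,0,0.7],0],[[0,0,0],[0,0,0.8],0],[[0,0,0],[0,0,0.9],0],[[0,0,0],[0,0,1.0],0]])

```text
t: 41.45
tcp_pos: [0.6741, -0.0051, 0.1577]
eef_rot: [[0.945, -0.328, 0.001], [-0.328, -0.945, -0.001], [0.002, 0.0, -1.0]]
ft_force: [-2.2, -0.6, 5.8]
opening: 0.459
```

```bash
python3 -c "
from h import *
s=robot.read_state();print(s['wrist_torque'],s['joints'][5])"
```

```text
[-0.24031235  0.3112196   0.14784275] 0.22458911725645106
```

apply_moves(deltas=[[[0,0,0],[0,0,0.1],0],[[0,0,0],[0,0,0.2],0],[[0,0,0],[0,0,0.3],0],[[0,0,0],[0,0,0.4],0],[[0,0,0],[0,0,0.5],0],[[0,0,0],[0,0,0.6],0],[[0,0,0],[0,0,0.7],0],[[0,0,0],[0,0,0.8],0],[[0,0,0],[0,0,0.9],0],[[0,0,0],[0,0,1.0],0]])

```text
t: 42.45
tcp_pos: [0.6741, -0.0052, 0.1577]
eef_rot: [[0.235, -0.972, 0.001], [-0.972, -0.235, -0.001], [0.001, -0.001, -1.0]]
ft_force: [-3.1, -1.4, 6.0]
opening: 0.461
```

```bash
python3 -c "
from h import *
s=robot.read_state();print(s['wrist_torque'],s['joints'][5])"
```

```text
[-0.29522769  0.26355517  0.19390053] 1.2245868126933432
```

Torque about z is now 0.15–0.19 N m, which matches the clutch slipping. I'll release and compare the white cap mark with the red collar mark.

apply_moves(deltas=[[[0,0,0],[0,0,0.1],0],[[0,0,0],[0,0,0.2],0],[[0,0,0],[0,0,0.2],1],[[0,0,0],[0,0,0.2],1],[[0,0,0],[0,0,0.2],1],[[0,0,-10],[0,0,0.2],1],[[0,0,-40],[0,0,0.2],1],[[0,0,-70],[0,0,0.2],1],[[0,0,-90],[0,0,0.2],1],[[0,0,-90],[0,0,0.2],1]])

```text
t: 43.45
tcp_pos: [0.6762, -0.0048, 0.2509]
eef_rot: [[0.042, -0.999, 0.008], [-0.999, -0.042, -0.001], [0.001, -0.008, -1.0]]
ft_force: [0.6, 0.2, 0.3]
opening: 1.001
```

```bash
python3 -c "
from h import *
snap('scene','s19');snap('wrist','w19')
im=cv2.imread('pics/s19.png')
cv2.imwrite('pics/s19c.png',cv2.resize(im[215:275,210:285],None,fx=9,fy=9,interpolation=cv2.INTER_CUBIC))
cv2.imwrite('pics/w19b.png',cv2.resize(cv2.imread('pics/w19.png'),(800,600)))
go([.6741,-.005,.25],.6)"
```

```text
shift [ 0.4 -0.1 -3.1] turn [-0.00e+00 -1.00e-03 -2.13e+00] t 43.55 F [0.1 0.3 0.1] op 0.999
```

View pics/s19c.png

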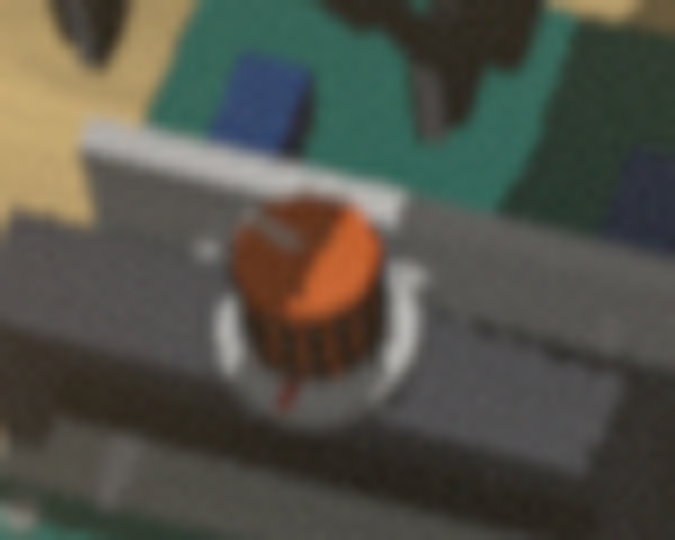

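View pics/w19b.png

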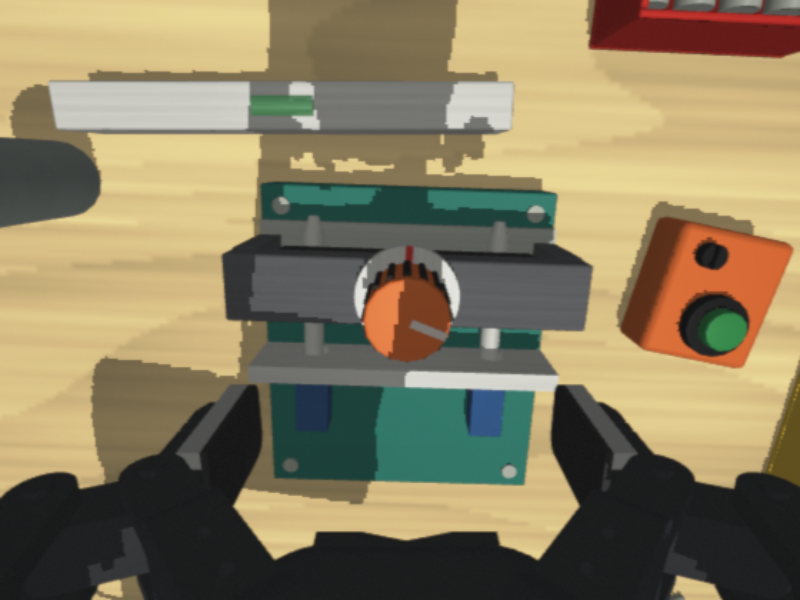

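The white mark now leads the red mark by about 2 rad (they were aligned at the start), so the clutch has clearly slipped and the screw is at its stop. Next I'll triangulate the button.

```bash
python3 -c "
from h import *
cs=robot.camera_info('scene');cw=np.load('pics/w19_c.npy',allow_pickle=True).item()
us=crop((389,376),90,150,4.5);uw=(np.array([726,331])+.5)*.7-.5
for z in (.045,.05,.055,.06,.065,.07,.075): print(z,ray(cs,us,z)[0][:2].round(4),ray(cw,uw,z)[0][:2].round(4))
go([.64,-.23,.16],-1.61)"
```

```text
0.045 [ 0.6319 -0.2384] [ 0.6344 -0.245 ]
0.05 [ 0.6344 -0.2361] [ 0.636  -0.2415]
0.055 [ 0.637  -0.2339] [ 0.6376 -0.238 ]
0.06 [ 0.6395 -0.2316] [ 0.6392 -0.2345]
0.065 [ 0.6421 -0.2293] [ 0.6407 -0.231 ]
0.07 [ 0.6447 -0.227 ] [ 0.6423 -0.2275]
0.075 [ 0.6472 -0.2247] [ 0.6439 -0.224 ]
shift [223.7  43.3  86.9] turn [-0.001 -0.     0.08 ] t 43.55 F [0.1 0.3 0.1] op 0.999
```

apply_moves(deltas=[[[40,8,0],[0,0,0],0],[[80,16,0],[0,0,0],0],[[120,24,0],[0,0,0],0],[[160,32,0],[0,0,0],0],[[200,40,20],[0,0,0],0],[[224,44,50],[0,0,0],0],[[224,44,80],[0,0,0],0],[[224,44,110],[0,0,0],0],[[224,44,130],[0,0,0],0],[[224,44,130],[0,0,0],0]])

```text
t: 44.55
tcp_pos: [0.6351, -0.2287, 0.1111]
eef_rot: [[0.041, -0.999, -0.009], [-0.999, -0.041, 0.004], [-0.005, 0.009, -1.0]]
ft_force: [0.2, 0.9, 0.2]
opening: 0.001
```

```bash
python3 -c "
from h import *
go([.641,-.231,.06],-1.61)
snap('wrist','w20');snap('scene','s20')
cv2.imwrite('pics/s20c.png',np.hstack([cv2.resize(cv2.imread('pics/s20.png')[195:285,130:230],(400,360),interpolation=cv2.INTER_CUBIC),cv2.resize(cv2.imread('pics/w20.png')[:,60:510],(400,360))]))"
```

```text
shift [ 2.7 -6.2 51.1] turn [0.009 0.004 0.08 ] t 44.55 F [0.2 0.9 0.2] op 0.001
```

View pics/s20c.png

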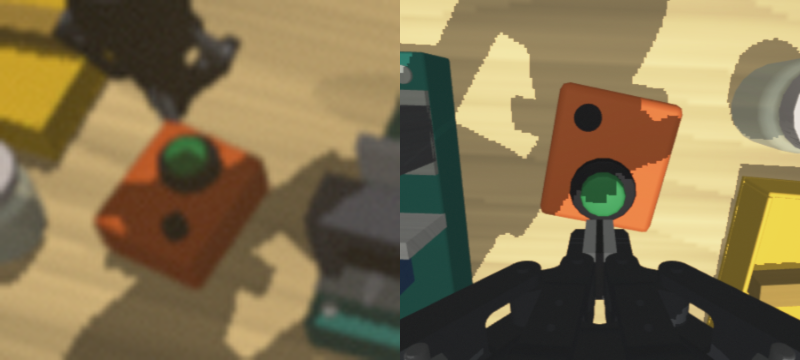

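```bash
python3 -c "
from h import *
cw=np.load('pics/w20_c.npy',allow_pickle=True).item()
for z in (.06,.065,.07): print(ray(cw,[289.5,226.5],z))
go([.641,-.231,.06],-1.53)"
```

```text
[[ 0.64034231 -0.23127914  0.06      ]]
[[ 0.64206616 -0.23114793  0.065     ]]
[[ 0.64379    -0.23101672  0.07      ]]
shift [ 1.3 -2.9 55.3] turn [0.002 0.001 0.   ] t 44.65 F [ 0.5 -0.6  0.1] op 0.002
```

apply_moves(deltas=[[[1.5,-3.5,8],[0,0,0],0],[[1.5,-3.5,16],[0,0,0],0],[[1.5,-3.5,24],[0,0,0],0],[[1.5,-3.5,30],[0,0,0],0],[[1.5,-3.5,36],[0,0,0],0],[[1.5,-3.5,40],[0,0,0],0],[[1.5,-3.5,42],[0,0,0],0],[[1.5,-3.5,44],[0,0,0],0],[[1.5,-3.5,46],[0,0,0],0],[[1.5,-3.5,48],[0,0,0],0]])

```text
t: 45.65
tcp_pos: [0.6427, -0.2318, 0.0685]
eef_rot: [[0.041, -0.999, 0.0], [-0.999, -0.041, -0.0], [0.0, -0.0, -1.0]]
ft_force: [0.1, 0.5, -0.3]
opening: 0.002
```

apply_moves(deltas=[[[0,0,1],[0,0,0],0],[[0,0,2],[0,0,0],0],[[0,0,3],[0,0,0],0],[[0,0,4],[0,0,0],0],[[0,0,5],[0,0,0],0],[[0,0,6],[0,0,0],0],[[0,0,7],[0,0,0],0],[[0,0,8],[0,0,0],0],[[0,0,8],[0,0,0],0],[[0,0,8],[0,0,0],0]])

```text
t: 46.65
tcp_pos: [0.6426, -0.2317, 0.0611]
eef_rot: [[0.041, -0.999, 0.0], [-0.999, -0.041, -0.0], [0.0, -0.0, -1.0]]
ft_force: [-2.3, 1.3, 8.2]
opening: -0.0
```

apply_moves(deltas=[[[0,0,1],[0,0,0],0],[[0,0,2],[0,0,0],0],[[0,0,3],[0,0,0],0],[[0,0,4],[0,0,0],0],[[0,0,4],[0,0,0],0],[[0,0,4],[0,0,0],0],[[0,0,4],[0,0,0],0],[[0,0,4],[0,0,0],0],[[0,0,4],[0,0,0],0],[[0,0,4],[0,0,0],0]])

```text
t: 47.65
tcp_pos: [0.6426, -0.2318, 0.0606]
eef_rot: [[0.041, -0.999, 0.001], [-0.999, -0.041, -0.001], [0.001, -0.001, -1.0]]
ft_force: [-9.9, 4.2, 31.5]
opening: 0.003
```

It bottomed out: 31 N with only 0.5 mm of further travel. Retracting.

apply_moves(deltas=[[[0,0,-5],[0,0,0],0],[[0,0,-15],[0,0,0],0],[[0,0,-30],[0,0,0],0],[[0,0,-60],[0,0,0],0],[[0,0,-90],[0,0,0],0],[[0,20,-120],[0,0,0],0],[[0,50,-150],[0,0,0],0],[[0,80,-180],[0,0,0],0],[[0,110,-200],[0,0,0],0],[[0,130,-200],[0,0,0],0]])

```text
t: 48.65
tcp_pos: [0.5126, -0.2379, 0.2603]
eef_rot: [[0.041, -0.999, 0.005], [-0.999, -0.041, -0.003], [0.004, -0.005, -1.0]]
ft_force: [0.3, -0.4, 0.6]
opening: 0.003
```

```bash
python3 -c "
from h import *
s=robot.read_state();print(s['t'],s['tcp_pos'],s['ft_force'])
snap('scene','s21')
im=cv2.imread('pics/s21.png')
cv2.imwrite('pics/s21c.png',cv2.resize(im[150:310,90:310],None,fx=3.6,fy=3.6,interpolation=cv2.INTER_CUBIC))"
```

```text
48.65 [ 0.51259479 -0.23792576  0.26026952] [ 0.25810365 -0.40815062  0.57192467]
```

View pics/s21c.png

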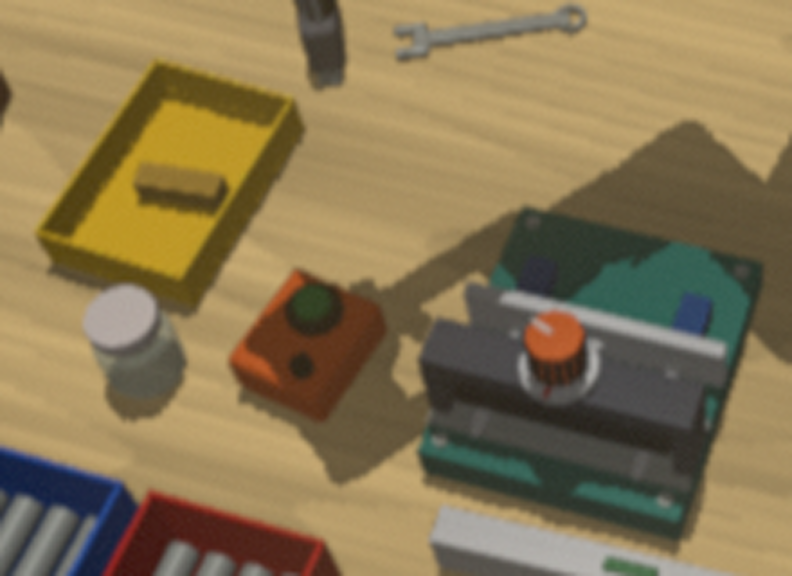

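View pics/s21.png

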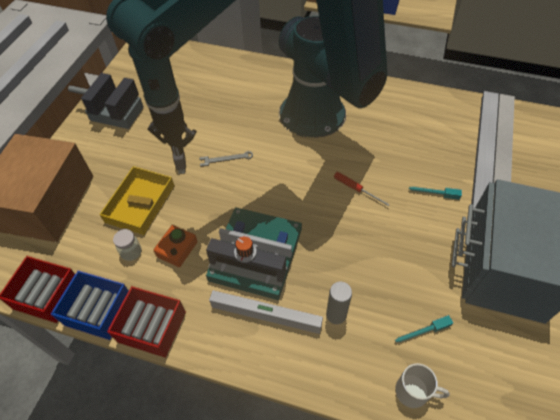

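Offcut in the tray (crop (180,183)), both blue heads against the plate, cap and red mark still where I left them, button released, and the bystanders in place. Handing in.

```bash
python3 -c "
from plant import robot
print(robot.hand_in())"
```

```text
the job is handed in; nothing more can be done
None
```

The job was handed in at about 49 s of the 210 s allowed; the hand-in reports no verdict.

- **Offcut:** I found one brass offcut on the jig and placed it in the yellow tray.
- **Bolts:** I found two blue-headed bolts and pushed them into holes 2 and 0 until the heads met the plate. The turquoise look-alikes were left alone.
- **Clamp:** I turned the orange cap clockwise about 7.3 rad in total, in two strokes. Turning torque then sat at about 0.15–0.19 N m. The white cap mark now leads the red collar mark by roughly 2 rad, so the clutch slipped well past a click.
- **Button:** I pressed the green button to its stop (31 N with almost no further travel) and let it go.

**Last checks:** the final scene picture shows both bolts seated, the offcut in the tray, the button up, the bystanders in place and the arm clear. The final wrist force was about 0.6 N.

**Not confirmed:** nothing failed. My early estimates of the jig's angle differed by about 0.013 rad between cameras, but both bolts still went in without side force. I took a third bolt and a second offcut to be absent because none showed in any view. The patch of bench hidden behind the grey cabinet was never in view.

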